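# Clear the bottle caddy, fetch the timer from the back, restock the caddy

## Task

The bench timer sits at the back of the white caddy, hemmed in by the wash bottle, the measuring cylinder and the blue-capped bottle. Stand those three upright on the long black mat first, then set the timer flat in the middle of the small green mat, and only then put the three back upright in the caddy, each in the very place where it stood at the start. Knock nothing over and leave the loose blue cap, the red marker and the syringe filter alone.

Things in the scene. Friction and masses are not known exactly. Their poses are not given: they have to be found in the camera images.
- timer: bench timer: white square body 60 x 62 mm, 20 mm high, with a round red dial on it, 41 mm across, from 21 to 32 mm above the underside. The dial is fixed here (does not turn) and the timer may be lifted by it from above. Origin: centre of the underside, z up. 90 g. It starts in one of the two places of the caddy farther from the robot.
- wash_bottle: white plastic wash bottle with red screw cap and a thin bent spout; rigid here. Round body 67 mm across, shoulder at about 130 mm; cap 36 mm across from 137 to 165 mm above the underside (grip here from above); the spout rises to 203 mm above the middle and hangs over to one side, it does not touch anything. Origin: centre of the underside, on the axis of body and cap, z up. About 280 g.
- cylinder: clear glass measuring cylinder on a blue six-sided foot 45 x 52 mm, 6 mm thick; tube 24 mm across, 154 mm high (grip the tube from above). Origin: centre of the underside, z up. 55 g, tips easily.
- buffer_bottle: small clear bottle with blue screw cap: round body 56 mm across, total height 103 mm, cap 40 mm across from 81 to 103 mm above the underside (grip here from above). Origin: centre of the underside, z up. 210 g.
- caddy: fixed flat white square caddy, 158 x 158 mm, floor 4 mm above the bench, rim 3 mm thick and 10 mm above the bench. A flat blue cross on the floor divides it into four places, centred at x, y = +-37 mm in its frame. Origin: centre of the underside; x points away from the robot, y to the left, turned a little about z.
- side_mat: fixed long black rubber mat, 240 x 88 mm, 3 mm thick, to the left of the caddy: the side area for the three things cleared away. Origin: centre of the underside; its x axis runs along its length, roughly away from the robot, y to the left.
- timer_mat: fixed small green square mat, 88 x 88 mm, 3 mm thick, to the right of the caddy: where the timer goes. Origin: centre of the underside. Tall instruments with an open door high up stand beyond it (about x > 0.6, y < -0.1): draw the arm in before swinging round from the right.
- blue_cap: bystander: loose blue bottle cap lying on the bench, 54 mm across, 20 mm high. Origin: centre of the underside. Leave alone.
- marker: bystander: white marker pen with red cap lying on the bench, 133 mm long, 15 mm thick, along its y axis. Leave alone.
- filter_disc: bystander: blue syringe filter on the bench, 26 mm across and high. Leave alone.
There are look-alikes about, which are no part of the job. What is shaped like the buffer_bottle but orange, turquoise or yellow is not meant.

How it is judged:
On the way, in this order (a step that is already met when the one before it is completed fails the run):
1. the wash bottle, the cylinder and the blue-capped bottle all stand released and upright on the long black mat, the timer still in its place (x of wash_bottle in the frame of side_mat between -0.108 and 0.108 m and y of wash_bottle in the frame of side_mat between -0.036 and 0.036 m and z of each of wash_bottle, cylinder, buffer_bottle in the frame of side_mat below 0.008 m and angle between each of wash_bottle, cylinder, buffer_bottle's own z axis and vertical below 0.1 rad and linear speed of each of wash_bottle, cylinder, buffer_bottle below 0.03 m/s and x of cylinder in the frame of side_mat between -0.108 and 0.108 m and y of cylinder in the frame of side_mat between -0.036 and 0.036 m and x of buffer_bottle in the frame of side_mat between -0.108 and 0.108 m and y of buffer_bottle in the frame of side_mat between -0.036 and 0.036 m and contact force between each of wash_bottle, cylinder, buffer_bottle and the fingers below 0.1 N and distance of timer from where it was at the start of the episode below 0.015 m), for 0.2 s.
2. the timer lies released in the middle of the green mat, the three others still on the black mat (horizontal distance between timer and timer_mat below 0.013 m and z of timer in the frame of timer_mat below 0.008 m and angle between each of timer, wash_bottle, cylinder, buffer_bottle's own z axis and vertical below 0.1 rad and linear speed of each of timer, wash_bottle, cylinder, buffer_bottle below 0.03 m/s and contact force between timer and the fingers below 0.1 N and x of wash_bottle in the frame of side_mat between -0.108 and 0.108 m and y of wash_bottle in the frame of side_mat between -0.036 and 0.036 m and z of each of wash_bottle, cylinder, buffer_bottle in the frame of side_mat below 0.008 m and x of cylinder in the frame of side_mat between -0.108 and 0.108 m and y of cylinder in the frame of side_mat between -0.036 and 0.036 m and x of buffer_bottle in the frame of side_mat between -0.108 and 0.108 m and y of buffer_bottle in the frame of side_mat between -0.036 and 0.036 m), for 0.2 s.
At the end, for the whole second after the job is handed in: The timer lies flat and still on the green mat, its centre within 13 mm of the mat's; the wash bottle, the cylinder and the blue-capped bottle each stand upright and still in the caddy within 14 mm of where they stood at the start; all is released (horizontal distance between timer and timer_mat below 0.013 m and z of timer in the frame of timer_mat below 0.008 m and angle between each of timer, wash_bottle, cylinder, buffer_bottle's own z axis and vertical below 0.1 rad and linear speed of each of timer, wash_bottle, cylinder, buffer_bottle below 0.03 m/s and contact force between each of timer, wash_bottle, cylinder, buffer_bottle and the fingers below 0.1 N and distance of each of wash_bottle, cylinder, buffer_bottle from where it was at the start of the episode below 0.014 m); the robot touches nothing.
It fails at once if one of the three things or the timer is knocked over or tipped by more than 30 degrees (angle between any of wash_bottle, cylinder, buffer_bottle, timer's own z axis and vertical above 0.53 rad).
It fails at once if the blue cap is moved by more than 20 mm (distance of blue_cap from where it was at the start of the episode above 0.02 m).
It fails at once if the marker is moved by more than 20 mm (distance of marker from where it was at the start of the episode above 0.02 m).
It fails at once if the syringe filter is moved by more than 20 mm (distance of filter_disc from where it was at the start of the episode above 0.02 m).
It also fails if it takes over 144 s, if anything falls off the work surface, if the arm or the gripper's body presses on something with over 40 N, if the wrist force passes 120 N, or if a joint passes its speed limit or range.

## Robot

A 7-joint arm with a two-finger parallel gripper is mounted at the origin on a cart in front of the work surface, level with it; the furniture and walls round the work are solid. World frame = base frame: x ahead of the robot, y to its left, z up, the work surface at z = 0. Lengths are in m, angles in rad, forces in N, time in s.
With the tool pointing down it reaches from about 0.425 to 0.8 m from the base axis. Payload 8.3 kg.
Tool frame: the origin (TCP) lies midway between the tips of the shut fingers; the grasp point (between the pads) lies 19 mm behind it; z points along the fingers, x is the direction in which the jaws open and shut, and the axes are right-handed (so a half turn about z gives the same grasp; the last joint's range is limited). The gripper opens to 85 mm and grips with 20 to 120 N. Pads are 22 mm wide; open, the fingers measure 114 mm over their backs; the gripper's body (76 mm by 85 mm) begins 54 mm behind the grasp point. The pads swing forward as they close: fully open they stand 13 mm farther back than shut.
Start: joints at [-1.261, 0.383, 0.016, 1.37, -0.006, 1.388, -0.046], TCP at [0.228, 0.582, 0.231] pointing down, gripper open.
Joint ranges: [-2.95, 2.95], [-0.25, 2.06], [-1.52, 1.56], [0.18, 2.33], [-1.44, 4.58], [0.02, 2.06], [-3.01, 3.01]. Speed limits (rad/s): [2.39, 2.39, 3.01, 3.01, 3.14, 3.14, 3.14].

## Interface

Orientations are given as a unit quaternion [w, x, y, z].
In Python, from cell import manip gives the robot as it stands.
- The arm moves only by the shell command python3 -m crank 'ROWS'. ROWS is text: rows parted by semicolons, each of 5 numbers parted by spaces: the shift along the tool's x, y, z in m, then the turn about the tool's z in degrees, then the finger opening in m, from 0 to 0.0854. In form: x y z yaw gripper; .... A call has 1 to 10 rows; each row is the pose to reach, as a shift and turn from the pose measured when the call began, along the tool's axes at that moment; what a row does not reach only later rows make up. A row lasts 1/8 s, in which the tool goes at most 62.5 mm and 10.7 degrees, less where a joint would pass 70% of its speed; a pose out of reach is approached as far as the arm can. A call with a gripper value outside its range is refused whole. The fingers move at their own pace and stop on an object; the grip force is fixed at half the most. Time passes only in rows, so rows that repeat a pose let the fingers close. It gives the time, the measured TCP pose, the force and the opening at its end, in the units of the state.
- manip.observe(): the state, without advancing time (a new reading comes with each control period).
- manip.get_image(name): name is "side" or "top" or "wrist"; returns (picture, depth): 384x512x3 uint8, blue, green, red; 384x512 float32, m along the optical axis (not along the pixel's ray), 0 where there is no reading.
- manip.calibration(name): a dict with "mtx" (3x3 intrinsics, pixels), "k1" (the pictures are not rectified: a ray, as slopes to the right and down, at radius r is drawn at 1 + k1 r^2 times it, then the intrinsics apply), "cam_to_world" (4x4, takes a point from camera to world coordinates). Camera axes: x right, y up, looking along -z (the intrinsics and any distortion apply to the point x, -y, -z); pixel columns grow to the right and rows downward; lengths in m; the calibration is good to about 2 mm. A picture is of the moment at which its call begins: read the wrist's pose just before it. calibration takes no time and is no camera call; for the wrist camera it gives the pose at the moment of the call.
- manip.sign_off(): hands the job in, once; it reports no verdict.
The state is a dict: "t": time; "joints": joint angles; "joint_velocities": joint speeds; "joint_efforts": joint torques, N m; "ee_pos": TCP position; "tcp_rot": TCP orientation; "contact_force": force on the tool from outside, world axes, zero at the start; "moment": the same for the moment, N m; "gripper_width": finger opening in m.
Only numpy, scipy, OpenCV 4.12 (cv2) and the standard library are available. Lean on these libraries where they do the work, as an engineer would, in place of code of your own. Each camera call takes 0.05 s, during which the arm holds its last target.

## Working session

There is one attempt and no reset: what is moved stays moved. The work goes in short steps, Python scripts to look and compute and a shell command to move; the robot and the scene stay as the last step left them, time stands still between calls to the robot, and variables do not carry over. Pictures are saved under pics/ and viewed, and the job is handed in when it is done.

```bash
ls; mkdir -p pics; python3 - <<'E'
from cell import manip
import cv2
print(manip.observe())
for n in ("side","top","wrist"):
    c=manip.calibration(n);print(n,c)
    p,d=manip.get_image(n);cv2.imwrite(f"pics/{n}0.png",p)
E
```

```text
pics
{'t': 0.0, 'joints': array([-1.2608878 ,  0.38424674,  0.01636763,  1.37117827, -0.00632389,
        1.38822553, -0.04652131]), 'joint_velocities': array([-3.28574856e-04,  3.25610533e-04,  3.74856389e-07,  1.36119147e-03,
       -1.25963140e-03,  6.40571456e-04, -8.08167793e-04]), 'joint_efforts': array([ 7.94828211e-04, -6.27598429e+01,  8.44704341e-01, -3.71834350e+01,
        1.66006561e-02,  1.39646558e-02, -2.02265869e-05]), 'ee_pos': array([0.22741106, 0.5815974 , 0.23026256]), 'tcp_rot': array([ 5.71586491e-04,  8.25890518e-01,  5.63829622e-01, -8.26303801e-04]), 'contact_force': array([ 0.89036511, -0.66625088,  1.38244013]), 'moment': array([-0.00318965,  0.00550185,  0.00509548]), 'gripper_width': 0.08514143653462286}
side {'mtx': array([[436.00078544,   0.        , 252.15449363],
       [  0.        , 436.00078544, 186.51174653],
       [  0.        ,   0.        ,   1.        ]]), 'k1': -0.12203285777396959, 'cam_to_world': array([[ 0.91810582,  0.17797436, -0.35412827,  0.1928946 ],
       [-0.39632517,  0.40586233, -0.82353028, -0.75872651],
       [-0.00283995,  
[... 413 characters left out ...]
711537,  0.11104945],
       [-0.01789937,  0.09395649,  0.99541539,  0.96331728],
       [ 0.        ,  0.        ,  0.        ,  1.        ]])}
wrist {'mtx': array([[311.18012738,   0.        , 251.99887806],
       [  0.        , 311.18012738, 188.55137835],
       [  0.        ,   0.        ,   1.        ]]), 'k1': -0.08153462309058875, 'cam_to_world': array([[ 3.63636167e-01, -8.83148121e-01, -2.96341247e-01,
         1.50455337e-01],
       [ 9.31540857e-01,  3.44537962e-01,  1.16297997e-01,
         6.10948279e-01],
       [-6.07547813e-04, -3.18344137e-01,  9.47975022e-01,
         3.72301686e-01],
       [ 0.00000000e+00,  0.00000000e+00,  0.00000000e+00,
         1.00000000e+00]])}
```

View pics/side0.png

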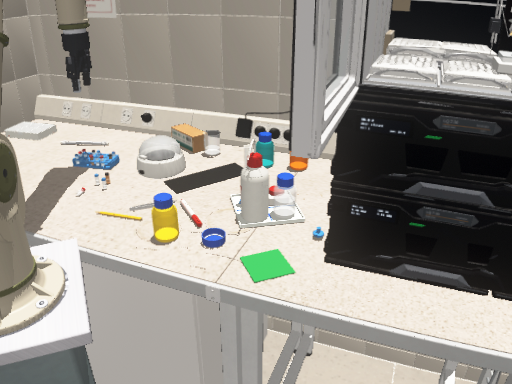

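View pics/top0.png

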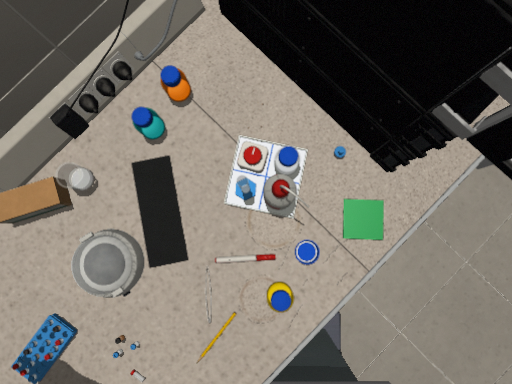

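View pics/wrist0.png

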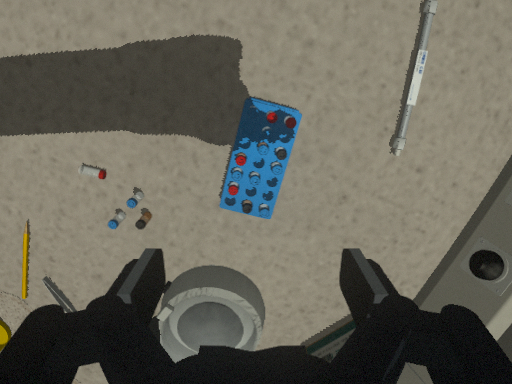

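```bash
cat > h.py <<'E'
import numpy as np, cv2
from cell import manip
def ray(cal,uv):
    K=cal["mtx"];uv=np.atleast_2d(np.asarray(uv,float))
    d=cv2.undistortPoints(uv.reshape(-1,1,2),K,np.array([cal["k1"],0,0,0])).reshape(-1,2)
    R=cal["cam_to_world"][:3,:3];v=np.c_[d[:,0],-d[:,1],-np.ones(len(d))]@R.T
    return cal["cam_to_world"][:3,3],v
def plane(cal,uv,z):
    o,v=ray(cal,uv);return o+v*((z-o[2])/v[:,2])[:,None]
def proj(cal,P):
    P=np.atleast_2d(P).astype(float);T=np.linalg.inv(cal["cam_to_world"]);c=P@T[:3,:3].T+T[:3,3]
    c=c*[1,-1,-1]
    return cv2.projectPoints(c.reshape(-1,1,3),np.zeros(3),np.zeros(3),cal["mtx"],np.array([cal["k1"],0,0,0]))[0].reshape(-1,2)
def tri(c1,u1,c2,u2):
    o1,v1=ray(c1,u1);o2,v2=ray(c2,u2);v1=v1[0];v2=v2[0]
    A=np.c_[v1,-v2];s=np.linalg.lstsq(A,o2-o1,rcond=None)[0]
    a=o1+v1*s[0];b=o2+v2*s[1];return (a+b)/2,np.linalg.norm(a-b)
def cloud(cal,d):
    h,w=d.shape;u,v=np.meshgrid(np.arange(w),np.arange(h))
    o,r=ray(cal,np.c_[u.ravel(),v.ravel()])
    return (o+r*d.ravel()[:,None]).reshape(h,w,3)
E
python3 - <<'E'
import cv2
a=cv2.imread('pics/top0.png')[120:250,110:400];cv2.imwrite('pics/t0z.png',cv2.resize(a,None,fx=2.75,fy=2.75,interpolation=cv2.INTER_CUBIC))
a=cv2.imread('pics/side0.png')[110:290,150:350];cv2.imwrite('pics/s0z.png',cv2.resize(a,None,fx=3.3,fy=3.3,interpolation=cv2.INTER_CUBIC))
E
```

```text
(no output)
```

View pics/t0z.png

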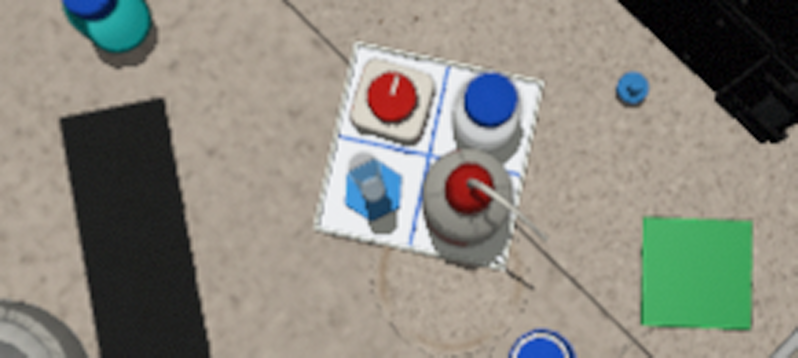

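View pics/s0z.png

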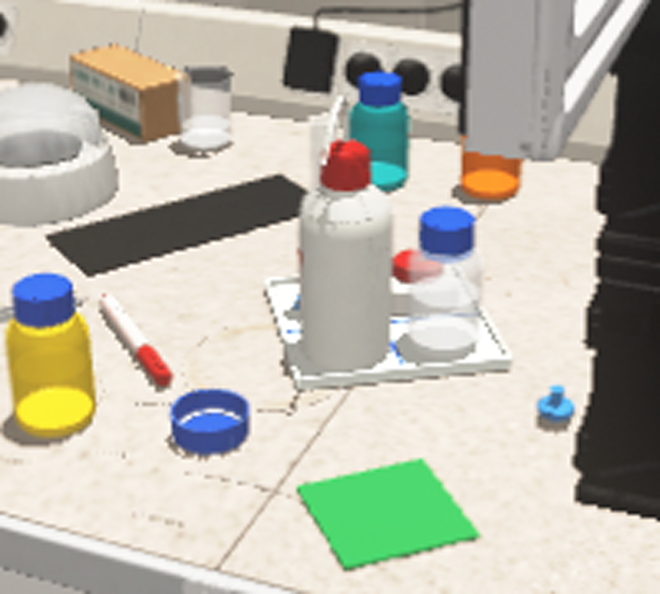

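```bash
cat > m0.py <<'E'
from h import *
ct=manip.calibration("top");cs=manip.calibration("side")
T=cv2.imread('pics/top0.png');S=cv2.imread('pics/side0.png')
def comps(I,lo,hi,roi=None,mn=30):
    m=cv2.inRange(cv2.cvtColor(I,cv2.COLOR_BGR2HSV),lo,hi)
    n,l,s,c=cv2.connectedComponentsWithStats(m)
    return [(i,s[i].tolist(),c[i].round(1).tolist()) for i in range(1,n) if s[i][4]>mn],l
for nm,I in (("T",T),("S",S)):
    for col,lo,hi in (("red",(0,150,60),(8,255,255)),("blue",(112,150,60),(125,255,255)),("green",(50,100,60),(80,255,255)),("black",(0,0,0),(180,90,50)),("lb",(95,100,60),(111,255,255))):
        print(nm,col,[(s[:],c) for i,s,c in comps(I,lo,hi)[0]])
E
python3 m0.py
```

```text
T red [([244, 147, 17, 17, 222], [252.0, 155.3]), ([272, 180, 17, 18, 202], [279.4, 188.2]), ([257, 255, 18, 6, 93], [265.1, 257.1])]
T blue []
T green [([343, 199, 40, 41, 1537], [362.9, 219.1])]
T black [([51, 0, 78, 139, 862], [75.9, 107.6]), ([221, 0, 291, 172, 13683], [388.1, 67.1]), ([319, 0, 12, 10, 41], [323.7, 3.5]), ([383, 0, 21, 6, 44], [393.3, 1.8]), ([220, 4, 11, 10, 35], [225.2, 8.5]), ([360, 34, 9, 13, 38], [364.1, 39.6]), ([316, 38, 19, 18, 101], [326.0, 47.8]), ([399, 57, 13, 23, 62], [404.6, 67.1]), ([113, 61, 20, 20, 223], [122.4, 70.7]), ([281, 66, 19, 15, 84], [290.9, 72.0]), ([345, 67, 10, 11, 33], [350.8, 73.2]), ([96, 78, 20, 19, 234], [105.4, 86.8]), ([317, 92, 21, 24, 119], [327.2, 104.0]), ([79, 94, 19, 20, 210], [88.6, 103.2]), ([341, 115, 19, 9, 53], [351.2, 118.7]), ([332, 117, 14, 13, 39], [339.5, 121.8]), ([467, 119, 45, 54, 505], [494.8, 141.3]), ([481, 149, 21, 21, 51], [491.0, 159.4]), ([132, 156, 56, 111, 4027], [159.4, 211.4]), ([273, 366, 84, 15, 1071], [315.3, 373.5])]
T lb [([161, 66, 19, 20, 275], [170.1, 75.5]), ([132, 108, 21, 20, 323], [142
[... 640 characters left out ...]
5, 33, 1114], [266.5, 265.2])]
S black [([292, 0, 4, 93, 117], [293.2, 43.5]), ([389, 1, 123, 53, 4099], [450.7, 23.6]), ([457, 0, 40, 4, 72], [480.8, 0.6]), ([503, 0, 9, 34, 181], [507.5, 12.8]), ([61, 32, 31, 58, 1078], [77.4, 56.5]), ([325, 86, 187, 215, 28346], [422.1, 188.8]), ([141, 115, 10, 7, 48], [146.0, 117.7]), ([236, 119, 16, 18, 229], [243.6, 127.7]), ([284, 125, 7, 18, 57], [287.8, 135.1]), ([255, 128, 10, 8, 36], [258.7, 130.8]), ([270, 130, 9, 9, 52], [274.8, 133.9])]
S lb [([73, 152, 46, 17, 414], [96.7, 160.8]), ([279, 173, 14, 6, 68], [285.4, 175.5]), ([155, 193, 16, 8, 87], [162.4, 196.2]), ([313, 227, 11, 11, 72], [318.0, 232.4]), ([204, 236, 17, 5, 50], [212.5, 237.6])]
```

```bash
cat > m1.py <<'E'
from m0 import *
def quad(I,lo,hi,seed):
    m=cv2.inRange(cv2.cvtColor(I,cv2.COLOR_BGR2HSV),lo,hi)
    n,l,s,c=cv2.connectedComponentsWithStats(m);k=l[seed[1],seed[0]]
    cn=max(cv2.findContours((l==k).astype('u1'),0,1)[0],key=cv2.contourArea)
    return cn.reshape(-1,2).astype(float)
def rect(cn,cal,z):
    P=plane(cal,cn,z)[:,:2]
    r=cv2.minAreaRect((P*1000).astype('f4'));return r
print("blackT",rect(quad(T,(0,0,0),(180,90,50),(159,211)),ct,.003))
print("greenT",rect(quad(T,(50,100,60),(80,255,255),(363,219)),ct,.003))
print("greenS",rect(quad(S,(50,100,60),(80,255,255),(266,265)),cs,.003))
if __name__=="__main__":
    print("dial",plane(ct,[252.2,155.3],.036)); print("dialtri?",)
    print("redcap",plane(ct,[280.5,188.3],.169))
    print("bluecap",plane(ct,[288,156],.107))
    print("foot",plane(ct,[245.6,189],.010))
    print("tri redcap",tri(ct,[280.5,188.0],cs,[254.8,155.5]))
    print("tri buf",tri(ct,[288,156],cs,[285,177]))
    p,d=manip.get_image("top");C=cloud(ct,d)
    for u,v in ((252,156),(288,156),(280,187),(240,178),(238,176),(242,182),(159,211),(363,219),(339,152),(306,252),(245,155),(300,330),(290,192),(297,200),(304,205),(245,195)): print((u,v),C[v,u].round(4))
    p,d=manip.get_image("side");C=cloud(cs,d)
    for u,v in ((254,160),(285,182),(266,265),(210,180),(249,145)): print((u,v),C[v,u].round(4))
E
python3 m1.py|grep -v "^[TS] "
```

```text
blackT ((527.23876953125, 346.203125), (236.9883270263672, 85.54911804199219), 10.77695083618164)
greenT ((505.1549987792969, -105.0400390625), (85.87890625, 86.982177734375), 87.9734115600586)
greenS ((503.17193603515625, -109.00650024414062), (87.57305145263672, 87.31269836425781), 87.7460708618164)
dial [[0.64433791 0.13705679 0.036     ]]
dialtri?
redcap [[0.55755953 0.08135771 0.169     ]]
bluecap [[0.62911173 0.06318293 0.107     ]]
foot [[0.57339906 0.15295174 0.01      ]]
tri redcap (array([0.55977144, 0.08074225, 0.16051434]), np.float64(0.0016138329474659654))
tri buf (array([0.63020195, 0.0628397 , 0.10128268]), np.float64(0.00011992089710755274))
(252, 156) [0.6427 0.1375 0.0365]
(288, 156) [0.6294 0.0631 0.1055]
(280, 187) [0.5595 0.0824 0.1731]
(240, 178) [0.5829 0.1586 0.1273]
(238, 176) [0.5828 0.1607 0.1579]
(242, 182) [0.5831 0.1583 0.0598]
(159, 211) [0.5266 0.3474 0.0019]
(363, 219) [ 0.5051 -0.1068  0.0006]
(339, 152) [ 0.6533 -0.055   0.0158]
(306, 252) [0.4334 0.0208 0.0022]
(245, 155) [0.6452 0.1528 0.0357]
(300, 330) [0.266  0.0368 0.0016]
(290, 192) [0.5539 0.0618 0.1341]
(297, 200) [0.548  0.0392 0.0088]
(304, 205) [ 0.5375  0.0228 -0.0033]
(245, 195) [0.5599 0.1543 0.0112]
(254, 160) [0.553  0.0677 0.1557]
(285, 182) [0.6225 0.0474 0.0966]
(266, 265) [ 0.502  -0.1097  0.0025]
(210, 180) [0.5246 0.316  0.0034]
(249, 145) [0.5808 0.162  0.1545]
```

```bash
cat >> h.py <<'E'
from scipy.spatial.transform import Rotation as Ro
def tool():
    o=manip.observe();w,x,y,z=o["tcp_rot"];return o,Ro.from_quat([x,y,z,w]).as_matrix()
def to(p,yaw=None):
    """shift in tool axes to world p; turn so that tool x axis heads to yaw (deg, world); """
    o,R=tool();d=R.T@(np.asarray(p)-o["ee_pos"]);cur=np.degrees(np.arctan2(R[1,0],R[0,0]))
    t=0 if yaw is None else (cur-yaw+180)%360-180
    print("t %.2f pos %s xyaw %.1f j7 %.2f w %.4f f %s"%(o["t"],o["ee_pos"].round(4),cur,o["joints"][6],o["gripper_width"],o["contact_force"].round(1)))
    print("shift",d.round(4),"turn %.1f"%t)
E
python3 - <<'E'
from h import *
o,R=tool();c=manip.calibration("wrist")["cam_to_world"]
print(R.round(3));print("cam in tool",R.T@(c[:3,3]-o["ee_pos"]),"look in tool",-R.T@c[:3,2], "right",R.T@c[:3,0])
to([.5,.1,.35])
ct=manip.calibration("top")
for z in (.1,.15,.18): print(plane(ct,[[306,206],[281,188],[290,192]],z).round(3))
E
```

```text
[[ 0.364  0.931 -0.   ]
 [ 0.931 -0.364 -0.001]
 [-0.001  0.    -1.   ]]
cam in tool [-0.00101461 -0.08236681 -0.14193032] look in tool [0.00125116 0.31830516 0.94798748] right [ 9.99999200e-01 -5.76039213e-04 -1.12638799e-03]
t 0.25 pos [0.2275 0.5819 0.2308] xyaw 68.6 j7 -0.05 w 0.0855 f [-0.5 -0.4 -0.1]
shift [-0.3497  0.4293 -0.1189] turn 0.0
[[0.529 0.028 0.1  ]
 [0.565 0.078 0.1  ]
 [0.557 0.06  0.1  ]]
[[0.526 0.033 0.15 ]
 [0.56  0.08  0.15 ]
 [0.552 0.063 0.15 ]]
[[0.524 0.036 0.18 ]
 [0.557 0.081 0.18 ]
 [0.549 0.065 0.18 ]]
```

```bash
python3 -c "
from h import *
to([.6,.14,.37],-34.5)"; python3 -m crank --help 2>&1 | head -5
```

```text
t 0.25 pos [0.2275 0.5819 0.2308] xyaw 68.6 j7 -0.05 w 0.0855 f [-0.5 -0.4 -0.1]
shift [-0.276   0.5078 -0.1389] turn 103.1
invalid input at $: expected rows of numbers
```

```bash
python3 -m crank '0 0 -0.06 0 0.085; -0.02 0.04 -0.12 10 0.085; -0.05 0.09 -0.139 20 0.085; -0.08 0.14 -0.139 30 0.085; -0.11 0.2 -0.139 40 0.085; -0.14 0.25 -0.139 50 0.085; -0.17 0.31 -0.139 60 0.085; -0.2 0.36 -0.139 70 0.085; -0.23 0.42 -0.139 80 0.085; -0.26 0.47 -0.139 90 0.085'; python3 -c "
from h import *
to([.6,.14,.37],-34.5)"
```

```text
t: 1.5
ee_pos: [0.5682, 0.1716, 0.3701]
tcp_rot: [0.0, 0.982, -0.188, 0.0]
contact_force: [0.2, 0.1, 0.2]
gripper_width: 0.0851
t 1.50 pos [0.5682 0.1716 0.3701] xyaw -21.6 j7 -0.61 w 0.0851 f [0.2 0.1 0.2]
shift [0.0412 0.0176 0.0001] turn 12.9
```

```bash
python3 -m crank '0.02 0.009 0 7 0.085; 0.041 0.018 0 13 0.085; 0.041 0.018 0 13 0.085; 0.041 0.018 0 13 0.085'; python3 - <<'E'
from h import *
import pickle
to([.6,.14,.37],-34.5)
c=manip.calibration("wrist");p,d=manip.get_image("wrist");cv2.imwrite("pics/w1.png",p);pickle.dump((c,p,d),open("w1.pkl","wb"))
E
```

```text
t: 2.0
ee_pos: [0.5993, 0.1405, 0.37]
tcp_rot: [0.0, 0.955, -0.297, -0.0]
contact_force: [0.5, -0.1, -0.4]
gripper_width: 0.0853
t 2.00 pos [0.5993 0.1405 0.37  ] xyaw -34.5 j7 -0.75 w 0.0853 f [ 0.5 -0.1 -0.4]
shift [ 0.0008  0.     -0.    ] turn -0.0
```

View pics/w1.png

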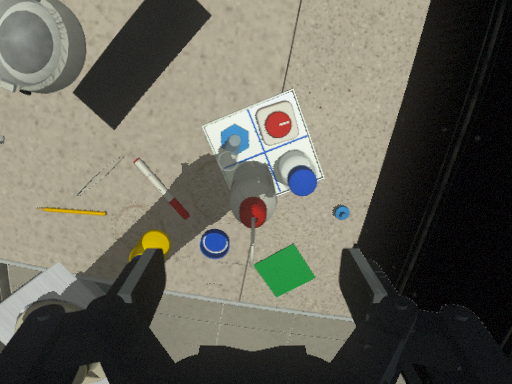

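```bash
cat > m2.py <<'E'
from h import *
import pickle
c,p,d=pickle.load(open("w1.pkl","rb"));ct=manip.calibration("top")
a=p[85:230,190:350];cv2.imwrite("pics/w1z.png",cv2.resize(a,None,fx=4,fy=4,interpolation=cv2.INTER_CUBIC))
a=cv2.imread('pics/top0.png')[135:220,220:320];cv2.imwrite('pics/t0zz.png',cv2.resize(a,None,fx=7,fy=7,interpolation=cv2.INTER_CUBIC))
C=cloud(c,d)
for n,z0,z1,box in (("wash cap",.150,.172,(.52,.60,.05,.12)),("buf cap",.100,.112,(.58,.68,.03,.1)),("dial",.033,.040,(.6,.68,.1,.18)),("tube top",.120,.165,(.54,.62,.12,.2))):
    m=(C[...,2]>z0)&(C[...,2]<z1)&(C[...,0]>box[0])&(C[...,0]<box[1])&(C[...,1]>box[2])&(C[...,1]<box[3])
    q=C[m];print(n,len(q),q.min(0).round(4),q.max(0).round(4),q.mean(0).round(4))
E
python3 m2.py
```

```text
wash cap 549 [0.5432 0.0647 0.15  ] [0.5754 0.0978 0.1706] [0.5613 0.0845 0.1626]
buf cap 683 [0.5835 0.0435 0.1   ] [0.6489 0.1    0.1119] [0.6264 0.066  0.1058]
dial 530 [0.6244 0.1184 0.033 ] [0.6639 0.1585 0.0382] [0.6444 0.1386 0.0349]
tube top 311 [0.5616 0.1414 0.12  ] [0.5851 0.1651 0.1579] [0.5728 0.1526 0.1446]
```

View pics/w1z.png

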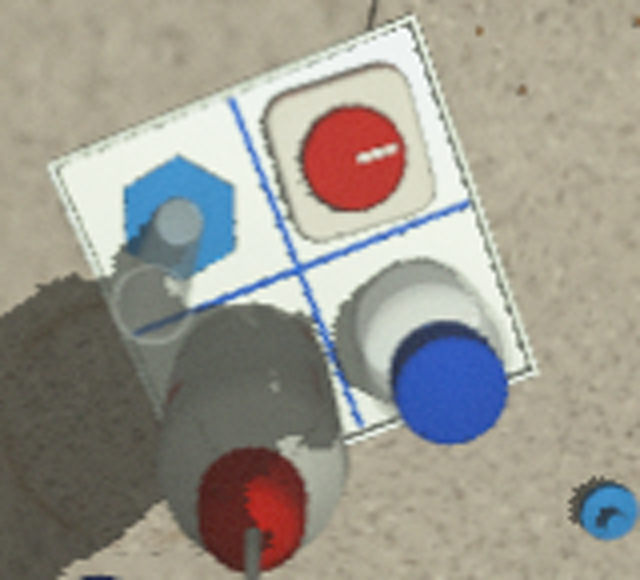

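View pics/t0zz.png

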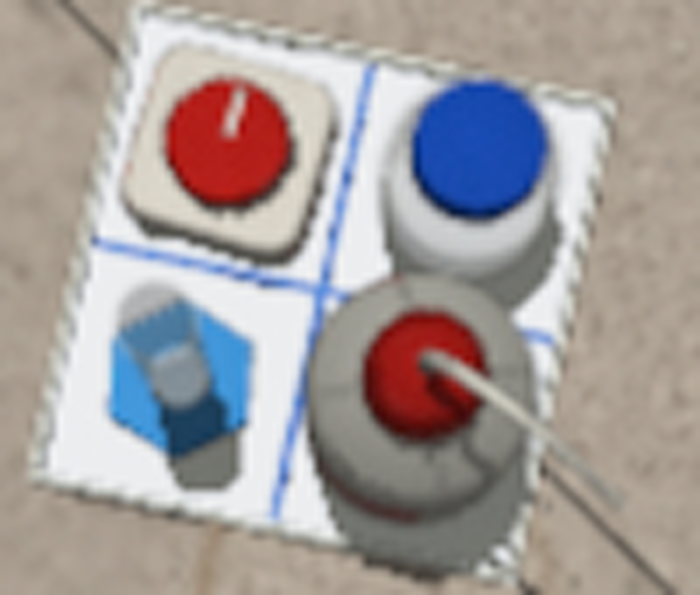

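```bash
python3 - <<'E'
from h import *
import pickle
c,p,d=pickle.load(open("w1.pkl","rb"));ct=manip.calibration("top")
w={"wash":([252.5,214.5],[280.7,187.4],.169),"tube":([228,160.7],[242,179],.158),"buf":([302.5,180.7],[288.6,155.9],.107),"dial":([278.5,124.5],[252.6,155.3],.036)}
for k,(a,b,z) in w.items(): print(k,tri(c,a,ct,b),"W@z",plane(c,a,z)[0].round(4),"T@z",plane(ct,b,z)[0].round(4))
# caddy outer corners, rim z .01
W=plane(c,np.array([[412,15],[48,163],[537,373]])/4+[190,85],.010)
T=plane(ct,np.array([[135,5],[618,100],[35,480],[515,578]])/7+[220,135],.010)
print(W.round(4),T.round(4), T.mean(0))
E
```

```text
wash (array([0.55972989, 0.08118027, 0.15938979]), np.float64(0.0015574811597323715)) W@z [0.5616 0.0852 0.169 ] T@z [0.5592 0.081  0.169 ]
tube (array([0.57564474, 0.15367781, 0.16429166]), np.float64(0.002060338221053255)) W@z [0.5738 0.1536 0.158 ] T@z [0.577  0.1531 0.158 ]
buf (array([0.63090278, 0.06162956, 0.09600973]), np.float64(0.0009459837476887944)) W@z [0.6309 0.0658 0.107 ] T@z [0.6293 0.062  0.107 ]
dial (array([0.64525517, 0.13647735, 0.03022712]), np.float64(0.0003763163404367492)) W@z [0.6451 0.1375 0.036 ] T@z [0.6443 0.1362 0.036 ]
[[0.6939 0.1672 0.01  ]
 [0.5431 0.2014 0.01  ]
 [0.6602 0.0147 0.01  ]] [[0.694  0.1666 0.01  ]
 [0.6614 0.0123 0.01  ]
 [0.5413 0.1988 0.01  ]
 [0.5091 0.0474 0.01  ]] [0.60144996 0.10626964 0.01      ]
```

```bash
python3 -c "
from h import *
to([.5595,.0815,.141],-34.5)"
```

```text
t 2.05 pos [0.5992 0.1409 0.3701] xyaw -34.5 j7 -0.75 w 0.0851 f [-0.7  0.6  0.4]
shift [0.0009 0.0714 0.2291] turn 0.0
```

```bash
python3 -m crank '0.001 0.035 0 0 0.085; 0.001 0.071 0 0 0.085; 0.001 0.071 0 0 0.085; 0.001 0.071 0.05 0 0.085; 0.001 0.071 0.1 0 0.085; 0.001 0.071 0.1 0 0.085'; python3 - <<'E'
from h import *
to([.5595,.0815,.141],-34.5)
for n in ("wrist","side"):
    p,d=manip.get_image(n);cv2.imwrite(f"pics/{n}2.png",p)
E
```

```text
t: 2.8
ee_pos: [0.5573, 0.0835, 0.2667]
tcp_rot: [0.002, 0.956, -0.295, -0.004]
contact_force: [-1.1, 0.1, 0.4]
gripper_width: 0.0852
t 2.80 pos [0.5573 0.0835 0.2667] xyaw -34.3 j7 -0.68 w 0.0852 f [-1.1  0.1  0.4]
shift [ 0.0036 -0.0003  0.1257] turn 0.2
```

View pics/wrist2.png

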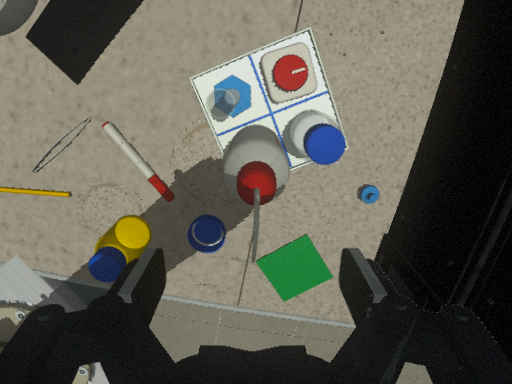

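View pics/side2.png

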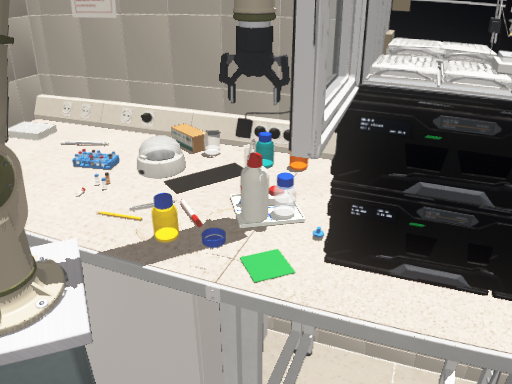

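```bash
python3 -m crank '0.003 0 0.03 0 0.085; 0.003 0 0.06 0 0.085; 0.003 0 0.09 0 0.085; 0.003 0 0.115 0 0.085; 0.003 0 0.126 0 0.085; 0.003 0 0.126 0 0.085'; python3 - <<'E'
from h import *
to([.5595,.0815,.141],-34.5)
for n in ("wrist","side"):
    p,d=manip.get_image(n);cv2.imwrite(f"pics/{n}3.png",p)
E
```

```text
t: 3.65
ee_pos: [0.5637, 0.0816, 0.147]
tcp_rot: [-0.001, 0.955, -0.295, 0.001]
contact_force: [0.4, -1.1, 1.2]
gripper_width: 0.0849
t 3.65 pos [0.5637 0.0816 0.147 ] xyaw -34.3 j7 -0.64 w 0.0849 f [ 0.4 -1.1  1.2]
shift [-0.0034  0.0024  0.006 ] turn 0.2
```

View pics/wrist3.png

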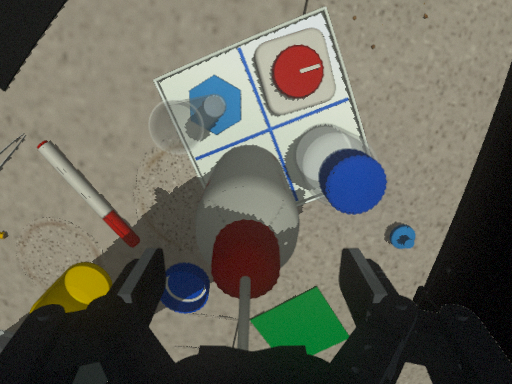

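View pics/side3.png

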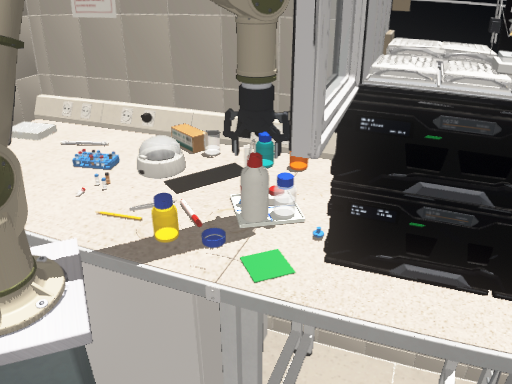

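```bash
python3 -m crank '-0.003 0.002 0.006 0 0.085; -0.003 0.002 0.006 0 0.085; -0.003 0.002 0.006 0 0.04; -0.003 0.002 0.006 0 0.02; -0.003 0.002 0.006 0 0.02; -0.003 0.002 0.006 0 0.02; -0.003 0.002 0.006 0 0.02'; python3 - <<'E'
from h import *
to([.5595,.0815,.141],-34.5)
E
```

```text
t: 4.62
ee_pos: [0.5608, 0.0815, 0.1421]
tcp_rot: [-0.001, 0.955, -0.295, 0.002]
contact_force: [-0.7, 0.5, 5.9]
gripper_width: 0.0322
t 4.62 pos [0.5608 0.0815 0.1421] xyaw -34.4 j7 -0.64 w 0.0322 f [-0.7  0.5  5.9]
shift [-0.001   0.0008  0.0011] turn 0.1
```

```bash
python3 -m crank '0 0 0 0 0.02; 0 0 0 0 0.02'; python3 - <<'E'
from h import *
to([.5595,.0815,.141],-34.5)
for n in ("wrist","side","top"):
    p,d=manip.get_image(n);cv2.imwrite(f"pics/{n}4.png",p)
E
```

```text
t: 4.88
ee_pos: [0.5607, 0.0816, 0.1421]
tcp_rot: [-0.001, 0.955, -0.295, 0.002]
contact_force: [-0.5, 0.2, 3.7]
gripper_width: 0.0327
t 4.88 pos [0.5607 0.0816 0.1421] xyaw -34.4 j7 -0.64 w 0.0327 f [-0.5  0.2  3.7]
shift [-0.001   0.0008  0.0011] turn 0.1
```

View pics/wrist4.png

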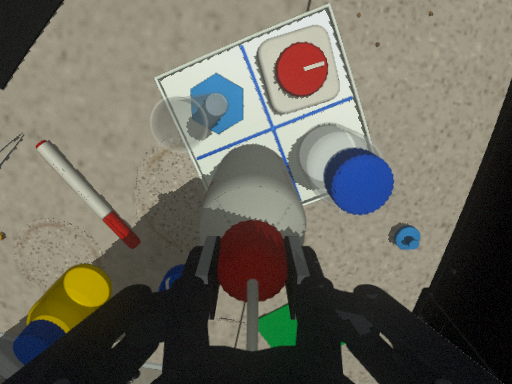

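View pics/side4.png

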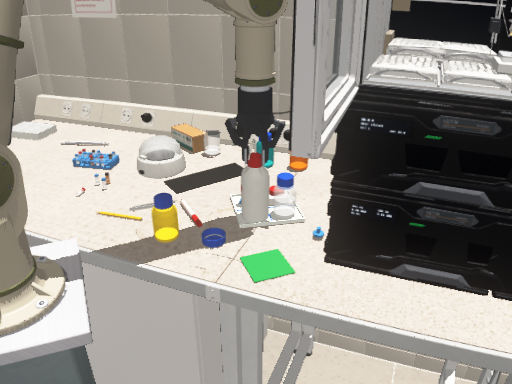

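```bash
python3 -m crank '0 0 -0.01 0 0.02; 0 0 -0.02 0 0.02; 0 0 -0.04 0 0.02; 0 0 -0.04 0 0.02; 0 0 -0.04 0 0.02'; python3 - <<'E'
from h import *
to([.5595,.0815,.141],-34.5)
for n in ("wrist","side","top"):
    p,d=manip.get_image(n);cv2.imwrite(f"pics/{n}5.png",p)
a=cv2.imread("pics/side5.png")[90:250,180:330];cv2.imwrite("pics/s5z.png",cv2.resize(a,None,fx=3.5,fy=3.5))
E
```

```text
t: 5.65
ee_pos: [0.5603, 0.0815, 0.1816]
tcp_rot: [-0.001, 0.955, -0.295, 0.002]
contact_force: [0.5, -0.2, -2.8]
gripper_width: 0.032
t 5.65 pos [0.5603 0.0815 0.1816] xyaw -34.4 j7 -0.66 w 0.0320 f [ 0.5 -0.2 -2.8]
shift [-0.0008  0.0006  0.0406] turn 0.1
```

View pics/s5z.png

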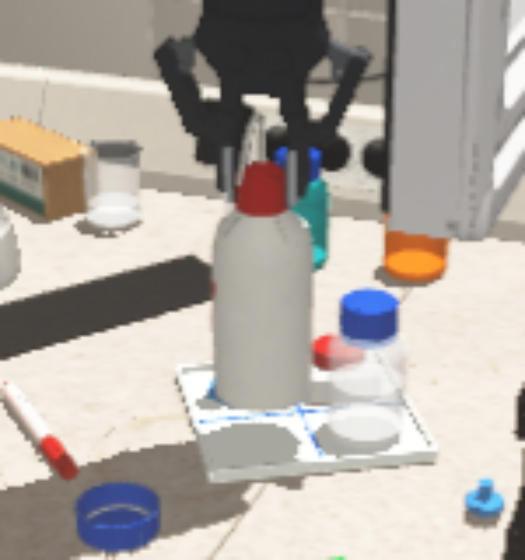

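View pics/wrist5.png

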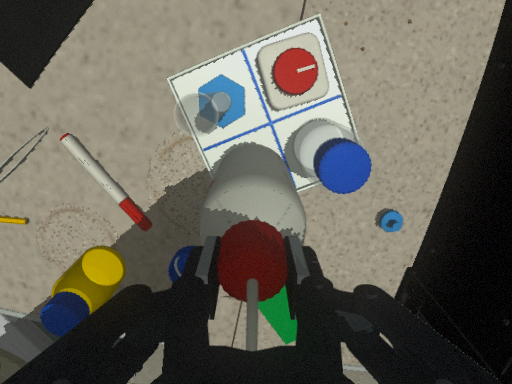

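```bash
python3 - <<'E'
from h import *
to([.48,.12,.27],-34.5)
to([.456,.225,.27],-60)
to([.4563,.3325,.22],-79)
E
```

```text
t 5.80 pos [0.5601 0.0815 0.1812] xyaw -34.4 j7 -0.66 w 0.0324 f [-1.  -0.6 -2.3]
shift [-0.0877  0.0132 -0.089 ] turn 0.1
t 5.80 pos [0.5601 0.0815 0.1812] xyaw -34.4 j7 -0.66 w 0.0324 f [-1.  -0.6 -2.3]
shift [-0.1668 -0.0599 -0.0889] turn 25.6
t 5.80 pos [0.5601 0.0815 0.1812] xyaw -34.4 j7 -0.66 w 0.0324 f [-1.  -0.6 -2.3]
shift [-0.2273 -0.1487 -0.0388] turn 44.6
```

```bash
python3 -m crank '0 0 -0.04 0 0.02; -0.03 0.005 -0.089 0 0.02; -0.06 0.01 -0.089 0 0.02; -0.088 0.013 -0.089 5 0.02; -0.115 -0.01 -0.089 12 0.02; -0.14 -0.035 -0.089 19 0.02; -0.167 -0.06 -0.089 26 0.02; -0.19 -0.09 -0.085 33 0.02; -0.21 -0.12 -0.08 40 0.02; -0.227 -0.149 -0.08 45 0.02'; python3 -m crank '0 0 0 0 0.02'; python3 - <<'E'
from h import *
to([.4563,.3325,.1425],-79)
for n in ("wrist","side","top"):
    p,d=manip.get_image(n);cv2.imwrite(f"pics/{n}6.png",p)
E
```

```text
t: 7.05
ee_pos: [0.4559, 0.3337, 0.2601]
tcp_rot: [-0.0, 0.769, -0.64, 0.001]
contact_force: [1.1, 0.1, -2.6]
gripper_width: 0.0324
t: 7.18
ee_pos: [0.4545, 0.3366, 0.2587]
tcp_rot: [0.0, 0.77, -0.638, 0.0]
contact_force: [-0.4, -0.6, -2.5]
gripper_width: 0.0325
t 7.17 pos [0.4545 0.3366 0.2587] xyaw -79.3 j7 -1.99 w 0.0325 f [-0.4 -0.6 -2.5]
shift [ 0.0043 -0.001   0.1162] turn -0.3
```

View pics/top6.png

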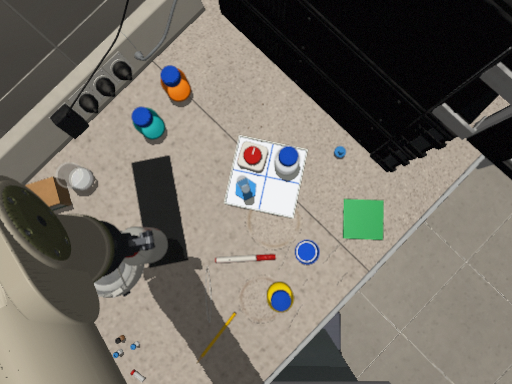

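View pics/wrist6.png

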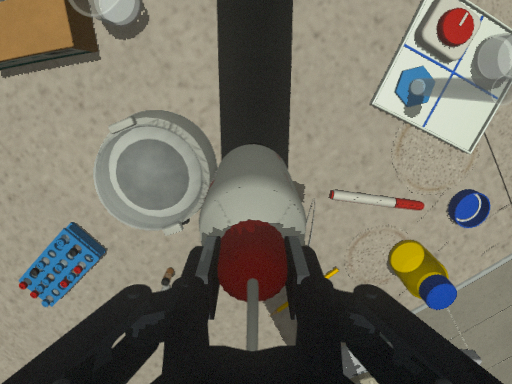

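View pics/side6.png

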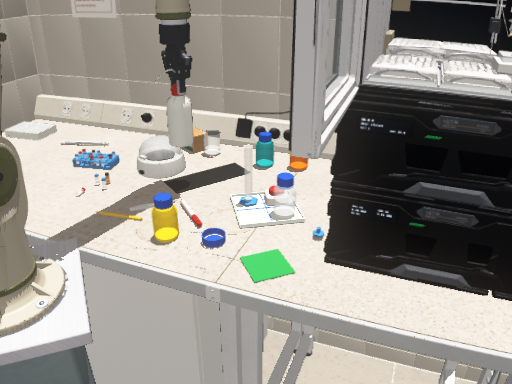

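```bash
python3 -m crank '0.004 -0.001 0.03 0 0.02; 0.004 -0.001 0.06 0 0.02; 0.004 -0.001 0.09 0 0.02; 0.004 -0.001 0.105 0 0.02; 0.004 -0.001 0.11 0 0.02; 0.004 -0.001 0.113 0 0.02; 0.004 -0.001 0.115 0 0.02; 0.004 -0.001 0.116 0 0.02'; python3 - <<'E'
from h import *
to([.4563,.3325,.1411],-79)
E
```

```text
t: 8.32
ee_pos: [0.4582, 0.329, 0.1442]
tcp_rot: [-0.0, 0.769, -0.64, 0.001]
contact_force: [-0.2, 0.4, -1.9]
gripper_width: 0.0322
t 8.32 pos [0.4582 0.329  0.1442] xyaw -79.5 j7 -1.95 w 0.0322 f [-0.2  0.4 -1.9]
shift [-0.0038  0.0012  0.0031] turn -0.5
```

```bash
python3 -m crank '0 0.001 0.001 0 0.02; 0 0.001 0.002 0 0.02; 0 0.001 0.003 0 0.02; 0 0.001 0.003 0 0.02'; python3 - <<'E'
from h import *
to([.4563,.3325,.1411],-79)
E
```

```text
t: 8.82
ee_pos: [0.4573, 0.3288, 0.1413]
tcp_rot: [-0.0, 0.769, -0.64, 0.001]
contact_force: [-0.3, 0.4, -0.8]
gripper_width: 0.0323
t 8.82 pos [0.4573 0.3288 0.1413] xyaw -79.5 j7 -1.95 w 0.0323 f [-0.3  0.4 -0.8]
shift [-0.0038  0.0003  0.0002] turn -0.5
```

```bash
python3 -m crank '0 0 0.001 0 0.02; 0 0 0.001 0 0.02; 0 0 0.001 0 0.045; 0 0 0.001 0 0.085; 0 0 0.001 0 0.085; 0 0 0.001 0 0.085; 0 0 0.001 0 0.085'; python3 - <<'E'
from h import *
to([.4563,.3325,.1411],-79)
p,d=manip.get_image("wrist");cv2.imwrite(f"pics/wrist7.png",p)
E
```

```text
t: 9.7
ee_pos: [0.4573, 0.3288, 0.1402]
tcp_rot: [-0.0, 0.769, -0.64, 0.001]
contact_force: [-0.1, 0.3, -1.0]
gripper_width: 0.0852
t 9.70 pos [0.4573 0.3288 0.1402] xyaw -79.5 j7 -1.95 w 0.0852 f [-0.1  0.3 -1. ]
shift [-0.0038  0.0003 -0.0009] turn -0.5
```

View pics/wrist7.png

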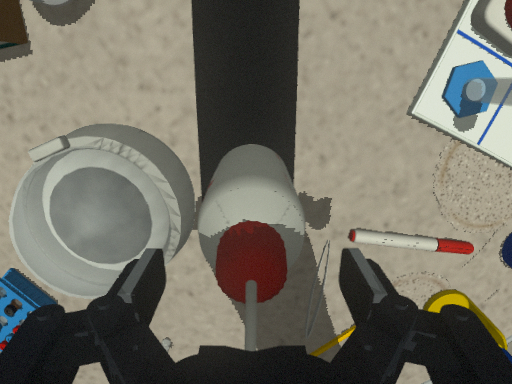

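```bash
python3 - <<'E'
from h import *
to([.5745,.153,.30],-79.5)
E
python3 -m crank '0 0 -0.02 0 0.085; 0 0 -0.06 0 0.085; 0 0 -0.11 0 0.085; 0 0 -0.16 0 0.085; 0 0 -0.16 0 0.085'; python3 - <<'E'
from h import *
to([.5745,.153,.30],-79.5)
E
```

```text
t 9.75 pos [0.4573 0.3289 0.1402] xyaw -79.5 j7 -1.95 w 0.0852 f [ 0.3 -0.2 -0.4]
shift [ 0.1944 -0.0836 -0.1595] turn -0.0
t: 10.38
ee_pos: [0.4587, 0.3297, 0.3049]
tcp_rot: [-0.004, 0.769, -0.64, 0.001]
contact_force: [-0.2, 0.0, -0.3]
gripper_width: 0.0853
t 10.38 pos [0.4587 0.3297 0.3049] xyaw -79.5 j7 -1.99 w 0.0853 f [-0.2  0.  -0.3]
shift [ 0.1948 -0.0817  0.0049] turn -0.0
```

```bash
python3 -m crank '0.04 -0.016 0 0 0.085; 0.08 -0.033 0 0 0.085; 0.12 -0.05 0 0 0.085; 0.16 -0.067 0.003 0 0.085; 0.195 -0.082 0.005 0 0.085; 0.195 -0.082 0.005 0 0.085; 0.195 -0.082 0.005 0 0.085'; python3 - <<'E'
from h import *
to([.5745,.153,.118],-79.5)
for n in ("wrist","side","top"):
    p,d=manip.get_image(n);cv2.imwrite(f"pics/{n}8.png",p)
a=cv2.imread("pics/top8.png")[120:280,100:320];cv2.imwrite("pics/t8z.png",cv2.resize(a,None,fx=3.5,fy=3.5))
E
```

```text
t: 11.25
ee_pos: [0.5743, 0.1535, 0.2991]
tcp_rot: [-0.004, 0.769, -0.64, 0.001]
contact_force: [0.1, 1.2, -0.4]
gripper_width: 0.0847
t 11.25 pos [0.5743 0.1535 0.2991] xyaw -79.5 j7 -1.57 w 0.0847 f [ 0.1  1.2 -0.4]
shift [0.0013 0.0013 0.1811] turn -0.0
```

View pics/wrist8.png

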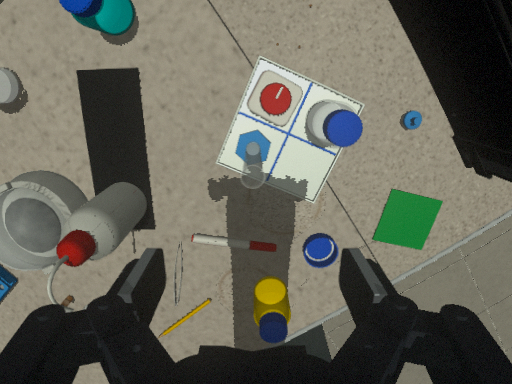

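View pics/t8z.png

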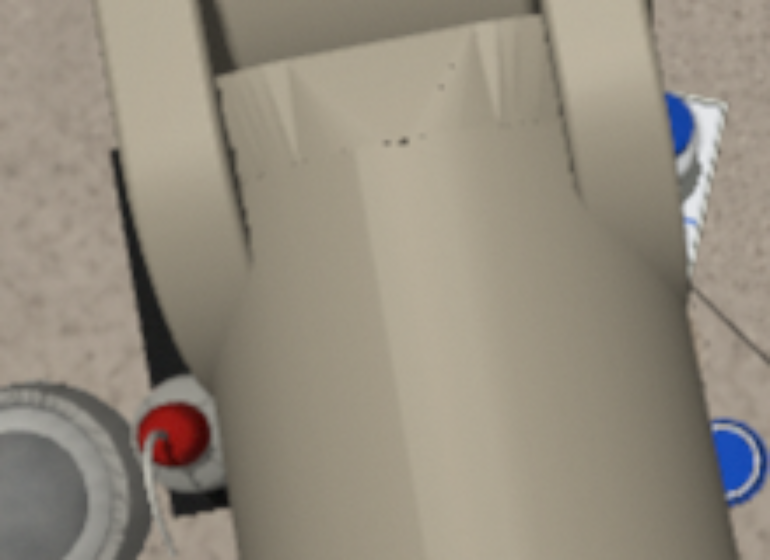

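```bash
python3 - <<'E'
from h import *
c=manip.calibration("wrist");p=cv2.imread("pics/wrist8.png")
a=p[110:200,205:310];cv2.imwrite("pics/w8z.png",cv2.resize(a,None,fx=6,fy=6,interpolation=cv2.INTER_CUBIC))
print(plane(c,[252,176],.158),plane(c,[253.5,147.5],.010))
E
```

```text
[[0.57373261 0.15461822 0.158     ]] [[0.5734676  0.15329097 0.01      ]]
```

View pics/w8z.png

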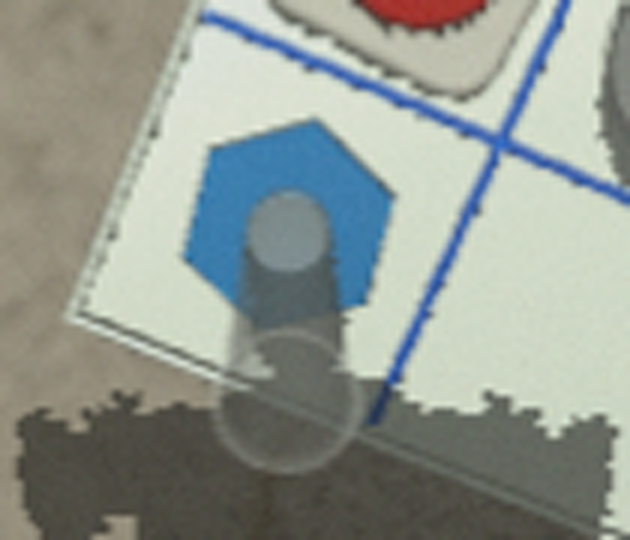

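```bash
python3 -m crank '0 0.001 0.04 0 0.085; 0 0.001 0.08 0 0.085; 0 0.001 0.12 0 0.085; 0 0.001 0.15 0 0.085; 0 0.001 0.17 0 0.085; 0 0.001 0.181 0 0.085; 0 0.001 0.181 0 0.085; 0 0.001 0.181 0 0.085'; python3 - <<'E'
from h import *
to([.574,.1535,.118],-79.5)
p,d=manip.get_image("wrist");cv2.imwrite(f"pics/wrist9.png",p)
E
```

```text
t: 12.4
ee_pos: [0.5751, 0.1557, 0.1197]
tcp_rot: [-0.005, 0.77, -0.639, 0.001]
contact_force: [0.1, -0.3, -0.4]
gripper_width: 0.0852
t 12.40 pos [0.5751 0.1557 0.1197] xyaw -79.4 j7 -1.52 w 0.0852 f [ 0.1 -0.3 -0.4]
shift [0.0019 0.0015 0.0017] turn 0.1
```

View pics/wrist9.png

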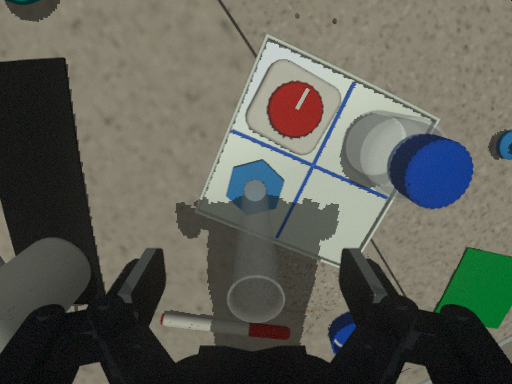

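```bash
python3 -m crank '0.002 0.002 0.002 0 0.06; 0.002 0.002 0.002 0 0.045; 0.002 0.002 0.002 0 0.035; 0.002 0.002 0.002 0 0.028; 0.002 0.002 0.002 0 0.024; 0.002 0.002 0.002 0 0.02; 0.002 0.002 0.002 0 0.015; 0.002 0.002 0.002 0 0.012; 0.002 0.002 0.002 0 0.012'; python3 - <<'E'
from h import *
to([.574,.1535,.118],-79.5)
p,d=manip.get_image("wrist");cv2.imwrite(f"pics/wrist10.png",p)
E
```

```text
t: 13.58
ee_pos: [0.5737, 0.1534, 0.1179]
tcp_rot: [-0.005, 0.769, -0.639, 0.001]
contact_force: [0.6, -0.0, 1.4]
gripper_width: 0.022
t 13.57 pos [0.5737 0.1534 0.1179] xyaw -79.4 j7 -1.52 w 0.0220 f [ 0.6 -0.   1.4]
shift [-0.0001 -0.0003 -0.0001] turn 0.1
```

View pics/wrist10.png

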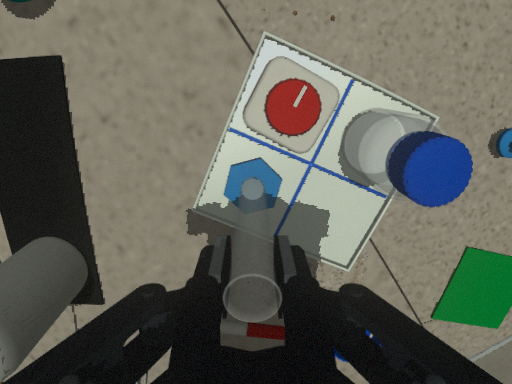

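```bash
python3 -m crank '0 0 -0.01 0 0.012; 0 0 -0.03 0 0.012; 0 0 -0.06 0 0.012; 0 0 -0.09 0 0.012; 0 0 -0.09 0 0.012'; python3 - <<'E'
from h import *
to([.532,.347,.207],-79.5)
for n in ("wrist","side"):
    p,d=manip.get_image(n);cv2.imwrite(f"pics/{n}11.png",p)
a=cv2.imread("pics/side11.png")[60:260,150:350];cv2.imwrite("pics/s11z.png",cv2.resize(a,None,fx=3,fy=3))
E
```

```text
t: 14.25
ee_pos: [0.5743, 0.1527, 0.211]
tcp_rot: [-0.008, 0.769, -0.639, 0.003]
contact_force: [-0.1, -1.0, -0.7]
gripper_width: 0.0216
t 14.25 pos [0.5743 0.1527 0.211 ] xyaw -79.4 j7 -1.55 w 0.0216 f [-0.1 -1.  -0.7]
shift [-0.1987  0.0059  0.0049] turn 0.1
```

View pics/s11z.png

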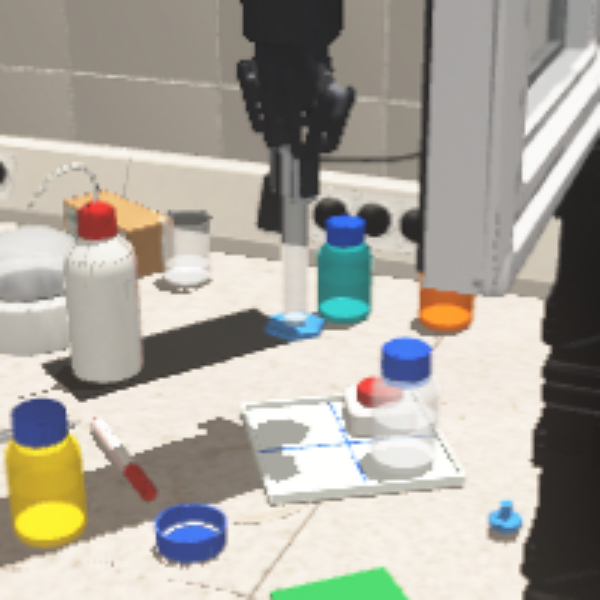

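```bash
python3 -m crank '-0.03 0.001 0 0 0.012; -0.07 0.002 0 0 0.012; -0.11 0.003 0 0 0.012; -0.15 0.004 0 0 0.012; -0.18 0.006 0 0 0.012; -0.199 0.006 0 0 0.012; -0.199 0.006 0 0 0.012; -0.199 0.006 0 0 0.012'; python3 - <<'E'
from h import *
to([.532,.347,.117],-79.5)
o,R=tool();print(R.round(4))
for n in ("wrist",):
    p,d=manip.get_image(n);cv2.imwrite(f"pics/{n}12.png",p)
E
```

```text
t: 15.35
ee_pos: [0.531, 0.3452, 0.2085]
tcp_rot: [-0.005, 0.769, -0.64, 0.002]
contact_force: [-0.1, 0.1, -0.0]
gripper_width: 0.0219
t 15.35 pos [0.531  0.3452 0.2085] xyaw -79.5 j7 -1.87 w 0.0219 f [-0.1  0.1 -0. ]
shift [-0.0012 -0.0004  0.0915] turn -0.0
[[ 0.1819 -0.9833  0.0093]
 [-0.9833 -0.1819  0.0053]
 [-0.0035 -0.0101 -0.9999]]
```

View pics/wrist12.png

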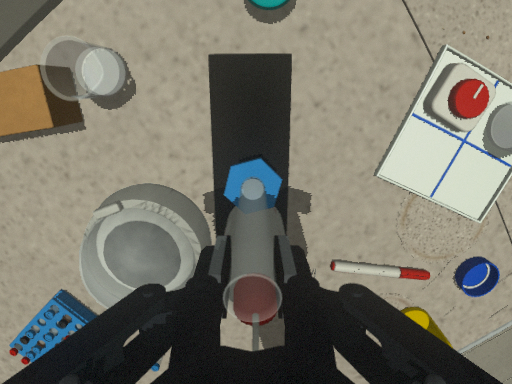

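```bash
python3 -m crank '-0.001 0 0.025 0 0.012; -0.001 0 0.05 0 0.012; -0.001 0 0.07 0 0.012; -0.001 0 0.082 0 0.012; -0.001 0 0.087 0 0.012; -0.001 0 0.09 0 0.012; -0.001 0 0.0915 0 0.012; -0.001 0 0.0915 0 0.012; -0.001 0 0.0915 0 0.012'; python3 - <<'E'
from h import *
to([.532,.347,.117],-79.5)
E
```

```text
t: 16.52
ee_pos: [0.5319, 0.3467, 0.1176]
tcp_rot: [-0.005, 0.769, -0.64, 0.002]
contact_force: [0.1, 0.2, -0.3]
gripper_width: 0.0222
t 16.52 pos [0.5319 0.3467 0.1176] xyaw -79.5 j7 -1.85 w 0.0222 f [ 0.1  0.2 -0.3]
shift [-0.0003 -0.0001  0.0006] turn -0.0
```

Lower the last bit with contact sensing, then release.

```bash
python3 -m crank '0 0 0.0005 0 0.012; 0 0 0.001 0 0.012; 0 0 0.001 0 0.012; 0 0 0.001 0 0.022; 0 0 0.001 0 0.03; 0 0 0.001 0 0.045; 0 0 0.001 0 0.085; 0 0 0.001 0 0.085; 0 0 0.001 0 0.085'; python3 - <<'E'
from h import *
to([.532,.347,.117],-79.5)
for n in ("wrist",):
    p,d=manip.get_image(n);cv2.imwrite(f"pics/{n}13.png",p)
E
```

```text
t: 17.65
ee_pos: [0.5319, 0.3467, 0.1166]
tcp_rot: [-0.005, 0.769, -0.64, 0.002]
contact_force: [0.5, 0.1, 0.0]
gripper_width: 0.085
t 17.65 pos [0.5319 0.3467 0.1166] xyaw -79.5 j7 -1.85 w 0.0850 f [0.5 0.1 0. ]
shift [-0.0003 -0.0001 -0.0004] turn -0.0
```

View pics/wrist13.png

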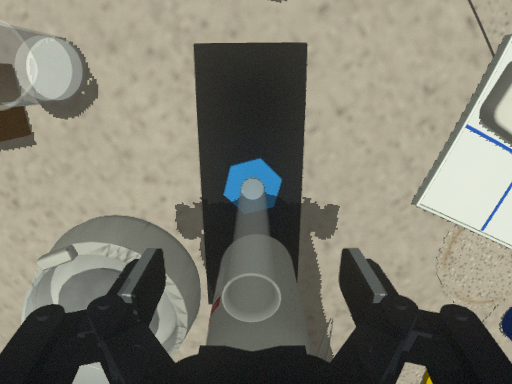

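```bash
python3 -m crank '0 0 -0.02 0 0.085; 0 0 -0.06 0 0.085; 0 0 -0.11 0 0.085; 0 0 -0.13 0 0.085; 0 0 -0.13 0 0.085'; python3 - <<'E'
from h import *
to([.630,.063,.24],-79.5)
E
```

```text
t: 18.32
ee_pos: [0.5315, 0.3463, 0.2486]
tcp_rot: [-0.007, 0.769, -0.64, 0.002]
contact_force: [0.6, -0.2, -0.7]
gripper_width: 0.0853
t 18.32 pos [0.5315 0.3463 0.2486] xyaw -79.5 j7 -1.88 w 0.0853 f [ 0.6 -0.2 -0.7]
shift [ 0.2965 -0.0454  0.0075] turn -0.0
```

```bash
python3 -m crank '0.04 -0.006 0 0 0.085; 0.08 -0.012 0 0 0.085; 0.13 -0.02 0 0 0.085; 0.18 -0.027 0 0 0.085; 0.23 -0.035 0 0 0.085; 0.27 -0.042 0 0 0.085; 0.297 -0.045 0 0 0.085; 0.297 -0.045 0 0 0.085; 0.297 -0.045 0 0 0.085'; python3 - <<'E'
from h import *
to([.630,.063,.24],-79.5)
c=manip.calibration("wrist")
for n in ("wrist","side"):
    p,d=manip.get_image(n);cv2.imwrite(f"pics/{n}14.png",p)
    if n=="wrist":
        C=cloud(c,d);m=(abs(C[...,2]-.107)<.006)&(abs(C[...,0]-.63)<.04)&(abs(C[...,1]-.063)<.04);m[250:]=0
        vs,us=np.nonzero(m);print(len(us),C[m].min(0),C[m].max(0),C[m].mean(0))
        m2=cv2.inRange(cv2.cvtColor(p,cv2.COLOR_BGR2HSV),(105,150,40),(125,255,255))
        k,l,s,cc=cv2.connectedComponentsWithStats(m2);print([(s[i].tolist(),cc[i].round()) for i in range(1,k) if s[i][4]>100])
E
```

```text
t: 19.45
ee_pos: [0.6291, 0.0634, 0.2462]
tcp_rot: [-0.007, 0.769, -0.639, 0.002]
contact_force: [-0.5, 1.6, -0.6]
gripper_width: 0.0853
t 19.45 pos [0.6291 0.0634 0.2462] xyaw -79.5 j7 -1.37 w 0.0853 f [-0.5  1.6 -0.6]
shift [ 0.0006 -0.0007  0.0062] turn -0.0
1264 [0.60960748 0.04363202 0.10107262] [0.64955642 0.08145804 0.10856275] [0.63068712 0.06266453 0.1060451 ]
[([234, 156, 40, 39, 1181], array([254., 174.])), ([241, 274, 31, 26, 480], array([257., 288.])), ([242, 298, 31, 12, 111], array([255., 305.]))]
```

View pics/wrist14.png

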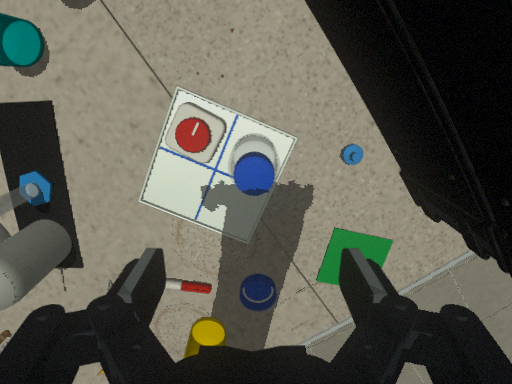

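View pics/side14.png

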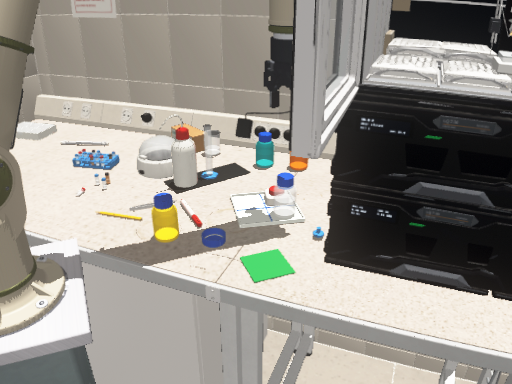

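```bash
python3 -m crank '0.001 -0.001 0.04 0 0.085; 0.001 -0.001 0.08 0 0.085; 0.001 -0.001 0.12 0 0.085; 0.001 -0.001 0.145 0 0.085; 0.001 -0.001 0.16 0 0.085; 0.001 -0.001 0.164 0 0.085; 0.001 -0.001 0.164 0 0.085; 0.001 -0.001 0.164 0 0.085'; python3 - <<'E'
from h import *
to([.6306,.0627,.082],-79.5)
c=manip.calibration("wrist")
for n in ("wrist",):
    p,d=manip.get_image(n);cv2.imwrite(f"pics/{n}15.png",p)
E
```

```text
t: 20.55
ee_pos: [0.6331, 0.0649, 0.084]
tcp_rot: [-0.008, 0.769, -0.639, 0.002]
contact_force: [0.0, 0.1, -0.6]
gripper_width: 0.0846
t 20.55 pos [0.6331 0.0649 0.084 ] xyaw -79.4 j7 -1.31 w 0.0846 f [ 0.   0.1 -0.6]
shift [0.0017 0.0029 0.002 ] turn 0.1
```

View pics/wrist15.png

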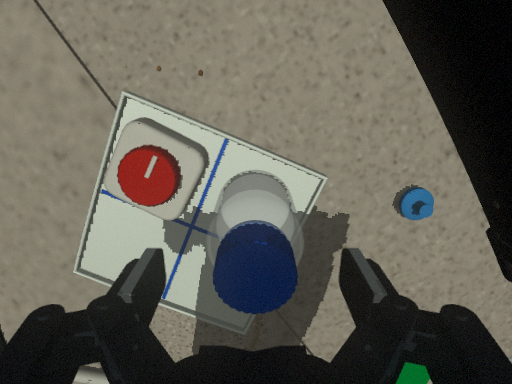

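```bash
python3 -m crank '0.002 0.003 0.002 0 0.06; 0.002 0.003 0.002 0 0.05; 0.002 0.003 0.002 0 0.042; 0.002 0.003 0.002 0 0.038; 0.002 0.003 0.002 0 0.025; 0.002 0.003 0.002 0 0.025; 0.002 0.003 0.002 0 0.025; 0.002 0.003 0.002 0 0.025'; python3 - <<'E'
from h import *
to([.6306,.0627,.082],-79.5)
E
```

```text
t: 21.6
ee_pos: [0.6307, 0.063, 0.0827]
tcp_rot: [-0.008, 0.769, -0.639, 0.002]
contact_force: [-2.6, 1.9, 6.3]
gripper_width: 0.0396
t 21.60 pos [0.6307 0.063  0.0827] xyaw -79.4 j7 -1.31 w 0.0396 f [-2.6  1.9  6.3]
shift [0.0002 0.0002 0.0007] turn 0.1
```

```bash
python3 -m crank '0 0 -0.01 0 0.025; 0 0 -0.03 0 0.025; 0 0 -0.06 0 0.025; 0 0 -0.08 0 0.025; 0 0 -0.08 0 0.025'; python3 - <<'E'
from h import *
to([.6085,.3615,.165],-79.5)
for n in ("side",):
    p,d=manip.get_image(n);cv2.imwrite(f"pics/{n}16.png",p)
a=cv2.imread("pics/side16.png")[60:260,150:350];cv2.imwrite("pics/s16z.png",cv2.resize(a,None,fx=3,fy=3))
E
```

```text
t: 22.22
ee_pos: [0.631, 0.0618, 0.1656]
tcp_rot: [-0.01, 0.769, -0.639, 0.004]
contact_force: [-0.8, 0.6, -1.6]
gripper_width: 0.0399
t 22.23 pos [0.631  0.0618 0.1656] xyaw -79.4 j7 -1.34 w 0.0399 f [-0.8  0.6 -1.6]
shift [-0.2987 -0.0329  0.0035] turn 0.1
```

View pics/s16z.png

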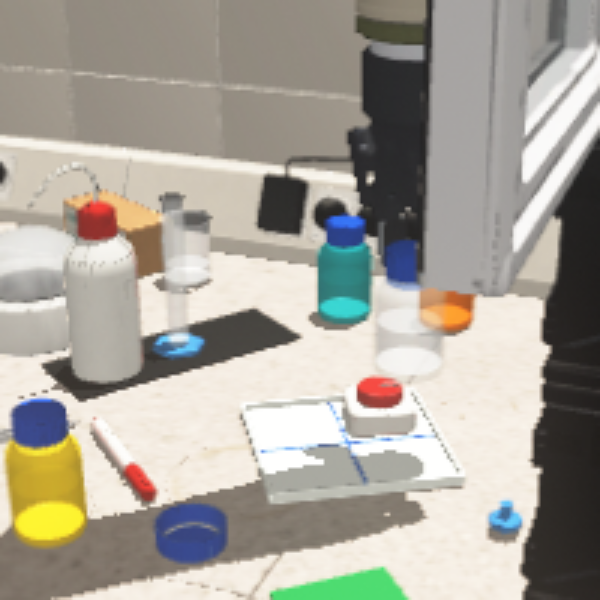

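```bash
python3 -m crank '-0.03 -0.003 0 0 0.025; -0.07 -0.007 0 0 0.025; -0.12 -0.012 0 0 0.025; -0.17 -0.018 0 0 0.025; -0.22 -0.024 0 0 0.025; -0.26 -0.029 0 0 0.025; -0.285 -0.032 0 0 0.025; -0.299 -0.033 0 0 0.025; -0.299 -0.033 0 0 0.025; -0.299 -0.033 0 0 0.025'; python3 - <<'E'
from h import *
to([.6085,.3615,.0817],-79.5)
for n in ("wrist",):
    p,d=manip.get_image(n);cv2.imwrite(f"pics/{n}17.png",p)
E
```

```text
t: 23.52
ee_pos: [0.6084, 0.3595, 0.1668]
tcp_rot: [-0.009, 0.768, -0.64, 0.003]
contact_force: [0.5, 0.3, -1.7]
gripper_width: 0.0399
t 23.52 pos [0.6084 0.3595 0.1668] xyaw -79.6 j7 -1.79 w 0.0399 f [ 0.5  0.3 -1.7]
shift [-0.0014  0.0011  0.0851] turn -0.1
```

View pics/wrist17.png

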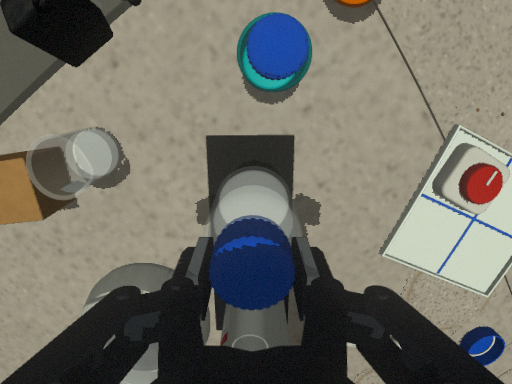

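```bash
python3 -m crank '-0.001 0.001 0.03 0 0.025; -0.001 0.001 0.055 0 0.025; -0.001 0.001 0.07 0 0.025; -0.001 0.001 0.078 0 0.025; -0.001 0.001 0.082 0 0.025; -0.001 0.001 0.084 0 0.025; -0.001 0.001 0.085 0 0.025; -0.001 0.001 0.0855 0 0.025; -0.001 0.001 0.0855 0 0.025'; python3 - <<'E'
from h import *
to([.6085,.3615,.0817],-79.5)
E
```

```text
t: 24.7
ee_pos: [0.609, 0.3613, 0.0819]
tcp_rot: [-0.009, 0.768, -0.64, 0.004]
contact_force: [0.3, 0.2, -0.1]
gripper_width: 0.0396
t 24.70 pos [0.609  0.3613 0.0819] xyaw -79.6 j7 -1.77 w 0.0396 f [ 0.3  0.2 -0.1]
shift [-0.0003  0.0004  0.0001] turn -0.1
```

```bash
python3 -m crank '0 0 0 0 0.04; 0 0 0 0 0.05; 0 0 0 0 0.085; 0 0 0 0 0.085; 0 0 0 0 0.085; 0 0 -0.03 0 0.085; 0 0 -0.08 0 0.085; 0 0 -0.13 0 0.085; 0 0 -0.16 0 0.085; 0 0 -0.16 0 0.085'; python3 - <<'E'
from h import *
to([.645,.1365,.2],-79.5)
for n in ("wrist","side"):
    p,d=manip.get_image(n);cv2.imwrite(f"pics/{n}18.png",p)
a=cv2.imread("pics/side18.png")[60:260,150:350];cv2.imwrite("pics/s18z.png",cv2.resize(a,None,fx=3,fy=3))
E
```

```text
t: 25.95
ee_pos: [0.6075, 0.3601, 0.2456]
tcp_rot: [-0.012, 0.768, -0.64, 0.004]
contact_force: [0.0, -1.2, -0.6]
gripper_width: 0.0851
t 25.95 pos [0.6075 0.3601 0.2456] xyaw -79.6 j7 -1.81 w 0.0851 f [ 0.  -1.2 -0.6]
shift [0.2271 0.0047 0.0435] turn -0.1
```

View pics/wrist18.png

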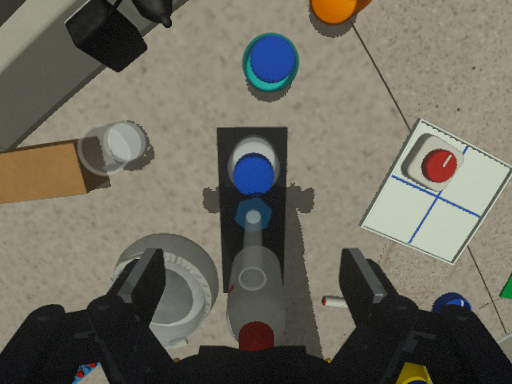

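View pics/s18z.png

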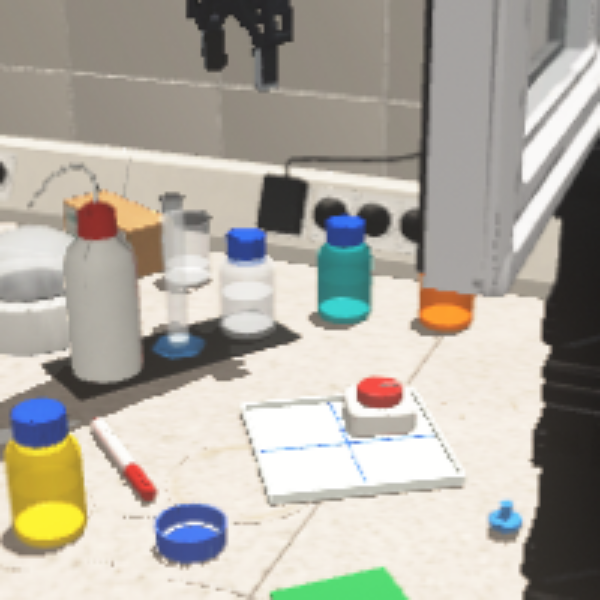

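```bash
python3 -m crank '0.03 0 0 -10 0.085; 0.07 0 0 -20 0.085; 0.11 0 0 -30 0.085; 0.15 0.002 0 -40 0.085; 0.18 0.003 0 -50 0.085; 0.21 0.004 0.01 -60 0.085; 0.227 0.005 0.03 -67.6 0.085; 0.227 0.005 0.043 -67.6 0.085; 0.227 0.005 0.043 -67.6 0.085; 0.227 0.005 0.043 -67.6 0.085'; python3 - <<'E'
from h import *
to([.645,.1365,.06],-12)
o,R=tool();print(R.round(4))
c=manip.calibration("wrist")
for n in ("wrist",):
    p,d=manip.get_image(n);cv2.imwrite(f"pics/{n}19.png",p)
    C=cloud(c,d);m=(abs(C[...,2]-.036)<.004)&(abs(C[...,0]-.645)<.04)&(abs(C[...,1]-.1365)<.04);m[250:]=0
    q=C[m];print(len(q),q.min(0),q.max(0),q.mean(0))
    m2=cv2.inRange(cv2.cvtColor(p,cv2.COLOR_BGR2HSV),(0,150,60),(8,255,255))
    k,l,s,cc=cv2.connectedComponentsWithStats(m2)
    for i in range(1,k):
        if s[i][4]>100: print(s[i],cc[i],plane(c,[s[i][0]+s[i][2]/2-.5,s[i][1]+s[i][3]/2-.5],.036))
E
```

```text
t: 27.3
ee_pos: [0.6429, 0.1377, 0.197]
tcp_rot: [-0.006, 0.995, -0.104, 0.008]
contact_force: [-0.1, 0.2, -0.3]
gripper_width: 0.0854
t 27.30 pos [0.6429 0.1377 0.197 ] xyaw -12.0 j7 -0.36 w 0.0854 f [-0.1  0.2 -0.3]
shift [0.0002 0.0026 0.137 ] turn 0.0
[[ 0.9782 -0.2068  0.0174]
 [-0.207  -0.9783  0.0107]
 [ 0.0148 -0.014  -0.9998]]
1157 [0.62530531 0.11784864 0.03201007] [0.66398765 0.15736346 0.03760065] [0.64484819 0.13815822 0.03485395]
[233 151  39  29 709] [251.52186178 164.76727786] [[0.64604839 0.14381725 0.036     ]]
[ 62 210  23  33 295] [ 73.30169492 225.51525424] [[0.44101548 0.11877232 0.036     ]]
```

View pics/wrist19.png

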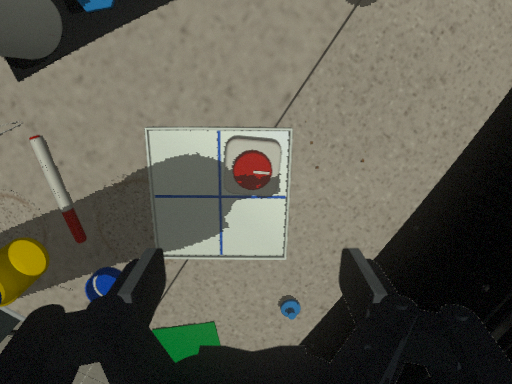

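```bash
python3 -m crank '0 0.002 0.04 0 0.085; 0 0.002 0.08 0 0.085; 0 0.002 0.115 0 0.085; 0 0.002 0.137 0 0.07; 0 0.002 0.137 0 0.06; 0 0.002 0.137 0 0.055'; python3 - <<'E'
from h import *
to([.645,.1375,.026],-12)
p,d=manip.get_image("wrist");cv2.imwrite(f"pics/wrist20.png",p)
E
```

```text
t: 28.1
ee_pos: [0.6462, 0.1375, 0.0621]
tcp_rot: [-0.007, 0.995, -0.104, 0.01]
contact_force: [-0.3, -0.0, -0.2]
gripper_width: 0.0548
t 28.10 pos [0.6462 0.1375 0.0621] xyaw -11.9 j7 -0.33 w 0.0548 f [-0.3 -0.  -0.2]
shift [-0.0018  0.0008  0.036 ] turn 0.1
```

View pics/wrist20.png

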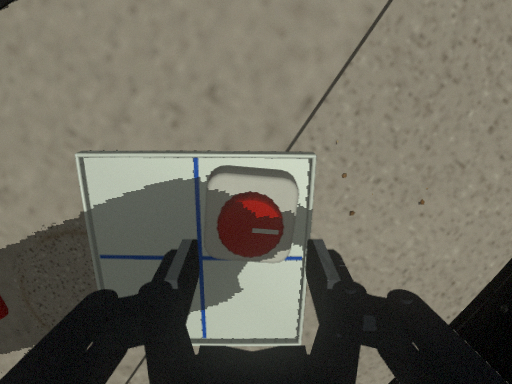

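```bash
python3 -m crank '-0.002 0.001 0.015 0 0.055; -0.002 0.001 0.026 0 0.055; -0.002 0.001 0.032 0 0.055; -0.002 0.001 0.036 0 0.055; -0.002 0.001 0.036 0 0.055; -0.002 0.001 0.036 0 0.055'; python3 - <<'E'
from h import *
to([.645,.1375,.024],-12)
p,d=manip.get_image("wrist");cv2.imwrite(f"pics/wrist21.png",p)
p,d=manip.get_image("side");a=p[150:250,200:320];cv2.imwrite("pics/s21z.png",cv2.resize(a,None,fx=5,fy=5))
E
```

```text
t: 28.9
ee_pos: [0.6452, 0.1373, 0.0266]
tcp_rot: [-0.007, 0.995, -0.104, 0.01]
contact_force: [-0.3, 0.5, -0.3]
gripper_width: 0.0553
t 28.90 pos [0.6452 0.1373 0.0266] xyaw -11.9 j7 -0.32 w 0.0553 f [-0.3  0.5 -0.3]
shift [-0.0003 -0.0001  0.0026] turn 0.1
```

View pics/wrist21.png

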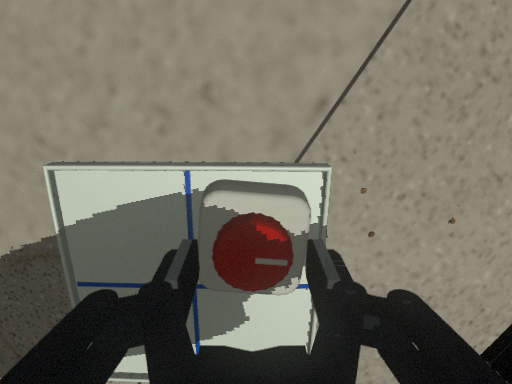

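View pics/s21z.png

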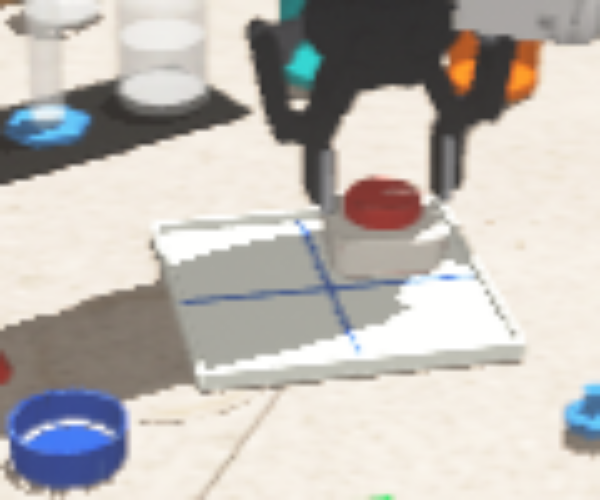

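```bash
python3 -m crank '0 0 0 0 0.05; 0 0 0 0 0.046; 0 0 0 0 0.043; 0 0 0 0 0.041; 0 0 0 0 0.039; 0 0 0 0 0.039'; python3 - <<'E'
from h import *
to([.645,.1375,.024],-12)
p,d=manip.get_image("side");a=p[150:250,200:320];cv2.imwrite("pics/s22z.png",cv2.resize(a,None,fx=5,fy=5))
E
```

```text
t: 29.75
ee_pos: [0.6454, 0.1373, 0.0271]
tcp_rot: [-0.007, 0.995, -0.104, 0.01]
contact_force: [-0.4, -0.1, 4.3]
gripper_width: 0.0392
t 29.75 pos [0.6454 0.1373 0.0271] xyaw -11.9 j7 -0.32 w 0.0392 f [-0.4 -0.1  4.3]
shift [-0.0005 -0.0001  0.003 ] turn 0.1
```

View pics/s22z.png

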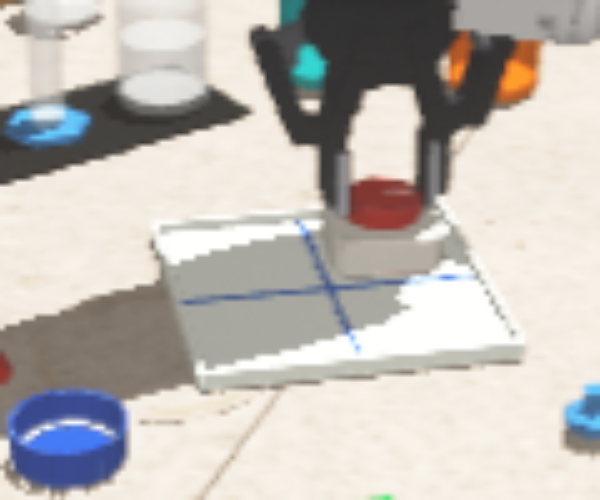

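```bash
python3 -m crank '0 0 0 0 0.025; 0 0 0 0 0.025; 0 0 -0.005 0 0.025; 0 0 -0.02 0 0.025; 0 0 -0.05 0 0.025; 0 0 -0.09 0 0.025; 0 0 -0.12 0 0.025; 0 0 -0.12 0 0.025'; python3 - <<'E'
from h import *
to([.5045,-.107,.12],-12)
to([.50,.05,.14],-12)
p,d=manip.get_image("side");a=p[130:280,180:350];cv2.imwrite("pics/s23z.png",cv2.resize(a,None,fx=4,fy=4))
p,d=manip.get_image("wrist");cv2.imwrite("pics/wrist23.png",p)
E
```

```text
t: 30.8
ee_pos: [0.6446, 0.1361, 0.1511]
tcp_rot: [-0.008, 0.994, -0.104, 0.013]
contact_force: [-0.1, 0.1, -1.4]
gripper_width: 0.0379
t 30.80 pos [0.6446 0.1361 0.1511] xyaw -12.0 j7 -0.34 w 0.0379 f [-0.1  0.1 -1.4]
shift [-0.0875  0.2673  0.0239] turn 0.0
t 30.80 pos [0.6446 0.1361 0.1511] xyaw -12.0 j7 -0.34 w 0.0379 f [-0.1  0.1 -1.4]
shift [-0.1239  0.1143  0.0059] turn 0.0
```

View pics/s23z.png

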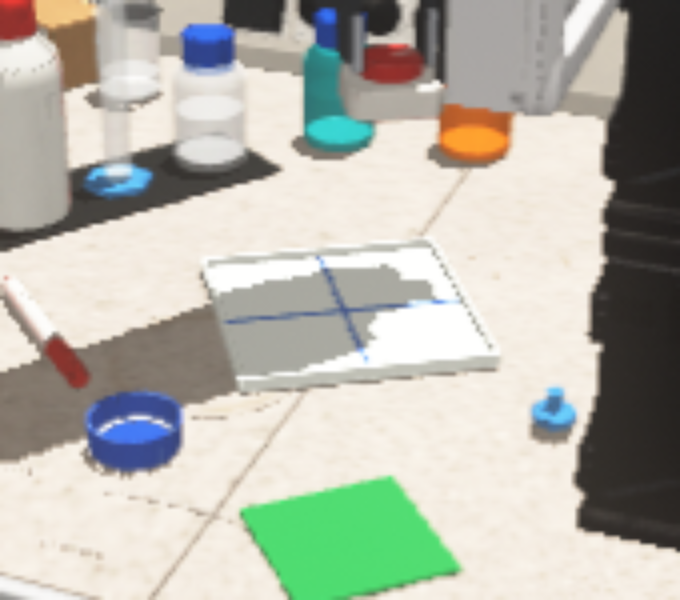

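View pics/wrist23.png

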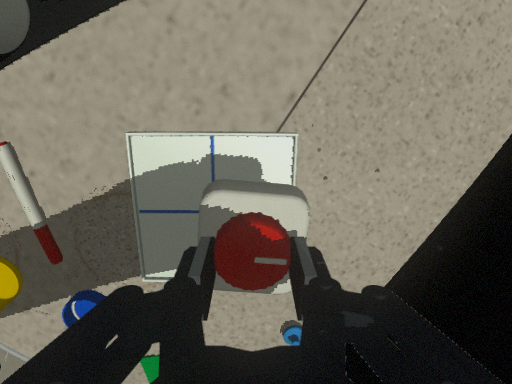

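```bash
python3 -m crank '-0.03 0.01 0.003 0 0.025; -0.07 0.03 0.006 0 0.025; -0.1 0.06 0.006 0 0.025; -0.12 0.1 0.006 0 0.025; -0.12 0.14 0.006 0 0.025; -0.11 0.18 0.01 0 0.025; -0.098 0.22 0.016 0 0.025; -0.09 0.25 0.02 0 0.025; -0.0875 0.267 0.024 0 0.025; -0.0875 0.267 0.024 0 0.025'; python3 -m crank '0 0 0 0 0.025; 0 0 0 0 0.025'; python3 - <<'E'
from h import *
to([.5045,-.107,.08],-12)
p,d=manip.get_image("wrist");cv2.imwrite("pics/wrist24.png",p)
p,d=manip.get_image("side");cv2.imwrite("pics/side24.png",p)
E
```

```text
t: 32.15
ee_pos: [0.501, -0.1082, 0.1157]
tcp_rot: [-0.007, 0.994, -0.105, 0.009]
contact_force: [-0.7, 0.8, 0.1]
gripper_width: 0.0378
t: 32.4
ee_pos: [0.5009, -0.107, 0.1155]
tcp_rot: [-0.007, 0.994, -0.105, 0.009]
contact_force: [-0.8, 0.8, -0.7]
gripper_width: 0.038
t 32.40 pos [ 0.5009 -0.107   0.1155] xyaw -12.0 j7 0.07 w 0.0380 f [-0.8  0.8 -0.7]
shift [ 0.0029 -0.0002  0.0355] turn -0.0
```

View pics/wrist24.png

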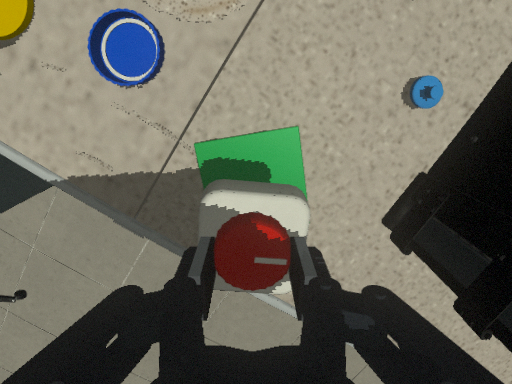

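View pics/side24.png

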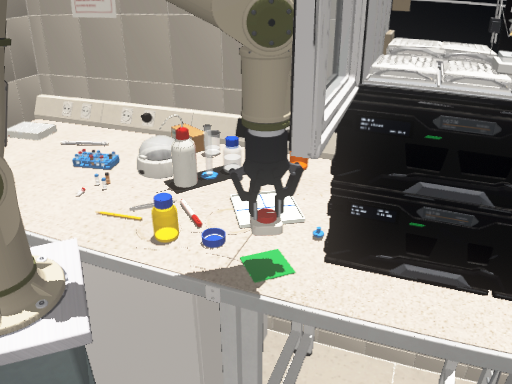

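```bash
python3 - <<'E'
from h import *
c=manip.calibration("wrist")
P=plane(c,[[195,143],[299,127]],.003)[:,:2];e=P[1]-P[0];L=np.linalg.norm(e);n=np.array([e[1],-e[0]])/L
print(P,L,P.mean(0)+n*.044, n)
E
```

```text
[[ 0.46410953 -0.0613489 ]
 [ 0.55044822 -0.06647579]] 0.08649077759324887 [ 0.5046707  -0.10783498] [-0.05927666 -0.99824159]
```

```bash
python3 -m crank '0.003 0 0.025 0 0.025; 0.003 0 0.05 0 0.025; 0.003 0 0.07 0 0.025; 0.003 0 0.08 0 0.025; 0.003 0 0.085 0 0.025; 0.003 0 0.087 0 0.025; 0.003 0 0.088 0 0.025; 0.003 0 0.088 0 0.025'; python3 - <<'E'
from h import *
to([.5045,-.107,.0261],-12)
E
```

```text
t: 33.5
ee_pos: [0.506, -0.1069, 0.0282]
tcp_rot: [-0.007, 0.994, -0.105, 0.009]
contact_force: [0.9, 0.8, -1.2]
gripper_width: 0.0378
t 33.50 pos [ 0.506  -0.1069  0.0282] xyaw -12.0 j7 0.14 w 0.0378 f [ 0.9  0.8 -1.2]
shift [-0.0015  0.0004  0.0021] turn -0.0
```

```bash
python3 -m crank '-0.0015 0 0.001 0 0.025; -0.0015 0 0.002 0 0.025; -0.0015 0 0.0025 0 0.025; -0.0015 0 0.003 0 0.025; -0.0015 0 0.003 0 0.025'; python3 - <<'E'
from h import *
to([.5045,-.107,.0261],-12)
E
```

```text
t: 34.12
ee_pos: [0.5046, -0.1065, 0.0262]
tcp_rot: [-0.007, 0.994, -0.105, 0.009]
contact_force: [-5.9, 1.4, 12.9]
gripper_width: 0.0377
t 34.12 pos [ 0.5046 -0.1065  0.0262] xyaw -12.0 j7 0.14 w 0.0377 f [-5.9  1.4 12.9]
shift [-0.      0.0005  0.0001] turn -0.0
```

```bash
python3 -m crank '0 0 -0.0005 0 0.042; 0 0 -0.0005 0 0.06; 0 0 -0.0005 0 0.06; 0 0 -0.0005 0 0.06; 0 0 -0.02 0 0.06; 0 0 -0.05 0 0.07; 0 0 -0.09 0 0.085; 0 0 -0.12 0 0.085; 0 0 -0.12 0 0.085'; python3 - <<'E'
from h import *
to([.5045,-.107,.0261],-12)
c=manip.calibration("wrist")
p,d=manip.get_image("wrist");cv2.imwrite("pics/wrist25.png",p)
p,d=manip.get_image("side");a=p[190:300,200:330];cv2.imwrite("pics/s25z.png",cv2.resize(a,None,fx=5,fy=5))
E
```

```text
t: 35.25
ee_pos: [0.5038, -0.1084, 0.1486]
tcp_rot: [-0.007, 0.994, -0.105, 0.012]
contact_force: [0.4, 0.8, -0.8]
gripper_width: 0.0848
t 35.25 pos [ 0.5038 -0.1084  0.1486] xyaw -12.0 j7 0.05 w 0.0848 f [ 0.4  0.8 -0.8]
shift [-0.0023  0.0006  0.1225] turn -0.0
```

View pics/wrist25.png

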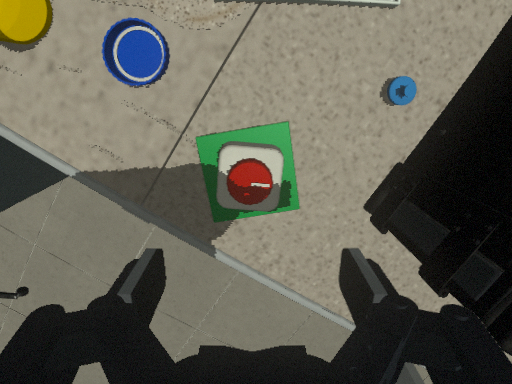

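View pics/s25z.png

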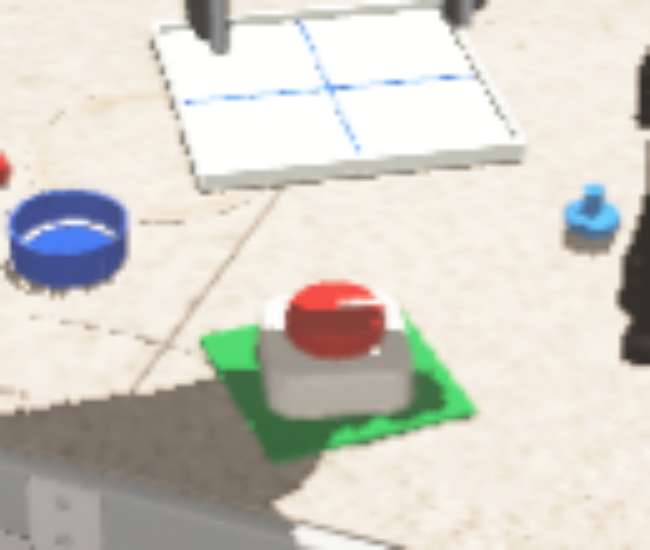

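```bash
python3 - <<'E'
from h import *
c=manip.calibration("wrist")
P=plane(c,[[197,137],[290,122],[299,208],[214,221]],.003);print(P.mean(0),plane(c,[249.5,181],.035), [np.linalg.norm(P[i]-P[i-1]).round(3) for i in range(4)])
to([.5,0.0,.25],-79.5)
to([.609,.3613,.25],-79.5)
E
```

```text
[ 0.50271321 -0.1051506   0.003     ] [[ 0.5023793  -0.10289138  0.035     ]] [np.float64(0.085), np.float64(0.086), np.float64(0.085), np.float64(0.085)]
t 35.35 pos [ 0.5021 -0.1079  0.1459] xyaw -12.0 j7 0.05 w 0.0850 f [-0.2 -0.5  0.2]
shift [-0.0228 -0.1068 -0.1027] turn 67.5
t 35.35 pos [ 0.5021 -0.1079  0.1459] xyaw -12.0 j7 0.05 w 0.0850 f [-0.2 -0.5  0.2]
shift [ 0.0085 -0.4829 -0.096 ] turn 67.5
```

```bash
python3 -m crank '-0.005 -0.03 -0.04 0 0.085; -0.015 -0.07 -0.08 0 0.085; -0.023 -0.107 -0.103 8 0.085; -0.02 -0.15 -0.103 18 0.085; -0.016 -0.2 -0.103 28 0.085; -0.012 -0.25 -0.103 38 0.085; -0.008 -0.3 -0.103 48 0.085; -0.003 -0.35 -0.103 58 0.085; 0.002 -0.4 -0.1 67.5 0.085; 0.006 -0.44 -0.1 67.5 0.085'; python3 - <<'E'
from h import *
to([.609,.3613,.22],-79.5)
E
```

```text
t: 36.6
ee_pos: [0.5969, 0.3223, 0.2504]
tcp_rot: [-0.01, 0.768, -0.64, 0.003]
contact_force: [0.7, -0.1, 0.3]
gripper_width: 0.0849
t 36.60 pos [0.5969 0.3223 0.2504] xyaw -79.6 j7 -1.82 w 0.0849 f [ 0.7 -0.1  0.3]
shift [-0.036  -0.0185  0.031 ] turn -0.1
```

```bash
python3 -m crank '-0.02 -0.01 0.01 0 0.085; -0.036 -0.018 0.031 0 0.085; -0.036 -0.018 0.031 0 0.085; -0.036 -0.018 0.031 0 0.085'; python3 - <<'E'
from h import *
to([.609,.3613,.0819],-79.5)
c=manip.calibration("wrist")
p,d=manip.get_image("wrist");cv2.imwrite("pics/wrist26.png",p)
C=cloud(c,d);m=(abs(C[...,2]-.106)<.005)&(abs(C[...,0]-.609)<.04)&(abs(C[...,1]-.361)<.04);m[250:]=0
q=C[m];print(len(q),q.min(0),q.max(0),q.mean(0))
E
```

```text
t: 37.1
ee_pos: [0.6087, 0.3601, 0.2198]
tcp_rot: [-0.009, 0.768, -0.64, 0.003]
contact_force: [-0.2, -0.9, 0.3]
gripper_width: 0.0853
t 37.10 pos [0.6087 0.3601 0.2198] xyaw -79.6 j7 -1.86 w 0.0853 f [-0.2 -0.9  0.3]
shift [-0.0002  0.0019  0.1379] turn -0.1
1478 [0.58936996 0.34103678 0.10105609] [0.62820994 0.37900517 0.10741876] [0.60978118 0.36022638 0.10507602]
```

View pics/wrist26.png

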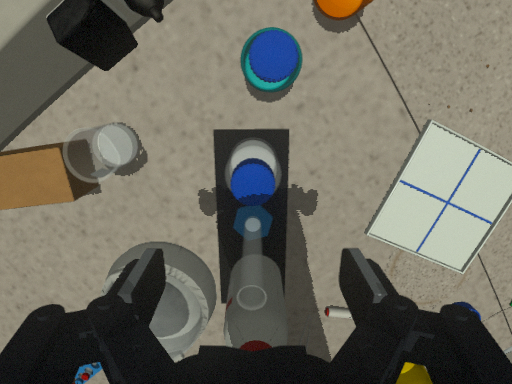

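```bash
python3 -m crank '0 0.002 0.03 0 0.085; 0 0.002 0.07 0 0.085; 0 0.002 0.105 0 0.085; 0 0.002 0.125 0 0.085; 0 0.002 0.138 0 0.085; 0 0.002 0.138 0 0.085; 0 0.002 0.138 0 0.085'; python3 - <<'E'
from h import *
to([.609,.3613,.0825],-79.5)
E
```

```text
t: 38.02
ee_pos: [0.6103, 0.3614, 0.0843]
tcp_rot: [-0.011, 0.768, -0.64, 0.004]
contact_force: [0.4, -0.2, 1.2]
gripper_width: 0.085
t 38.02 pos [0.6103 0.3614 0.0843] xyaw -79.6 j7 -1.83 w 0.0850 f [ 0.4 -0.2  1.2]
shift [-0.0001  0.0014  0.0018] turn -0.1
```

```bash
python3 -m crank '0 0.001 0.002 0 0.06; 0 0.001 0.002 0 0.05; 0 0.001 0.002 0 0.042; 0 0.001 0.002 0 0.038; 0 0.001 0.002 0 0.025; 0 0.001 0.002 0 0.025; 0 0.001 0.002 0 0.025; 0 0.001 0.002 0 0.025'; python3 - <<'E'
from h import *
to([.6307,.063,.0827],-79.4)
E
python3 -m crank '0 0 -0.01 0 0.025; 0 0 -0.03 0 0.025; 0 0 -0.06 0 0.025; 0 0 -0.08 0 0.025; 0 0 -0.08 0 0.025'; python3 - <<'E'
from h import *
to([.6307,.063,.165],-79.4)
E
```

```text
t: 39.02
ee_pos: [0.6099, 0.361, 0.0833]
tcp_rot: [-0.011, 0.768, -0.641, 0.004]
contact_force: [-1.3, -1.9, 5.8]
gripper_width: 0.0386
t 39.02 pos [0.6099 0.361  0.0833] xyaw -79.7 j7 -1.83 w 0.0386 f [-1.3 -1.9  5.8]
shift [ 0.2969  0.0329 -0.0026] turn -0.3
t: 39.65
ee_pos: [0.6094, 0.3606, 0.1661]
tcp_rot: [-0.013, 0.768, -0.641, 0.005]
contact_force: [0.8, 0.3, -1.9]
gripper_width: 0.0383
t 39.65 pos [0.6094 0.3606 0.1661] xyaw -79.7 j7 -1.85 w 0.0383 f [ 0.8  0.3 -1.9]
shift [ 0.2966  0.0324 -0.0028] turn -0.3
```

```bash
python3 -m crank '0.03 0.003 0 0 0.025; 0.07 0.007 0 0 0.025; 0.12 0.012 0 0 0.025; 0.17 0.018 0 0 0.025; 0.22 0.024 0 0 0.025; 0.26 0.029 0 0 0.025; 0.285 0.032 0 0 0.025; 0.297 0.032 0 0 0.025; 0.297 0.032 0 0 0.025; 0.297 0.032 0 0 0.025'; python3 - <<'E'
from h import *
to([.6315,.063,.0835],-79.4)
for n in ("wrist",):
    p,d=manip.get_image(n);cv2.imwrite(f"pics/{n}27.png",p)
E
```

```text
t: 40.9
ee_pos: [0.631, 0.0649, 0.1618]
tcp_rot: [-0.014, 0.769, -0.64, 0.004]
contact_force: [0.3, 0.6, -2.6]
gripper_width: 0.0387
t 40.90 pos [0.631  0.0649 0.1618] xyaw -79.5 j7 -1.39 w 0.0387 f [ 0.3  0.6 -2.6]
shift [0.0028 0.0019 0.0783] turn -0.1
```

View pics/wrist27.png

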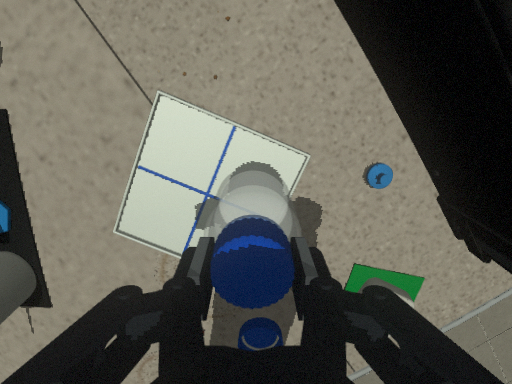

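```bash
python3 -m crank '0.002 0.002 0.03 0 0.025; 0.002 0.002 0.055 0 0.025; 0.002 0.002 0.067 0 0.025; 0.002 0.002 0.073 0 0.025; 0.002 0.002 0.075 0 0.025; 0.002 0.002 0.076 0 0.025; 0.002 0.002 0.077 0 0.025; 0.002 0.002 0.077 0 0.025'; python3 - <<'E'
from h import *
to([.6315,.063,.0843],-79.4)
E
```

```text
t: 41.95
ee_pos: [0.6314, 0.0637, 0.0851]
tcp_rot: [-0.014, 0.769, -0.64, 0.004]
contact_force: [-0.0, -0.1, -2.3]
gripper_width: 0.0386
t 41.95 pos [0.6314 0.0637 0.0851] xyaw -79.5 j7 -1.37 w 0.0386 f [-0.  -0.1 -2.3]
shift [0.0007 0.0001 0.0008] turn -0.1
```

```bash
python3 -m crank '0.001 0 0.0005 0 0.025; 0.001 0 0.001 0 0.025; 0.001 0 0.001 0 0.025; 0.001 0 0.001 0 0.025'; python3 - <<'E'
from h import *
to([.6315,.063,.0843],-79.4)
E
```

```text
t: 42.45
ee_pos: [0.6318, 0.0627, 0.0843]
tcp_rot: [-0.014, 0.769, -0.64, 0.004]
contact_force: [0.4, 0.3, -0.7]
gripper_width: 0.0387
t 42.45 pos [0.6318 0.0627 0.0843] xyaw -79.5 j7 -1.36 w 0.0387 f [ 0.4  0.3 -0.7]
shift [-0.0004  0.0002  0.    ] turn -0.1
```

```bash
python3 -m crank '0 0 0.001 0 0.025; 0 0 0.001 0 0.04; 0 0 0.001 0 0.05; 0 0 0.001 0 0.085; 0 0 0.001 0 0.085; 0 0 0.001 0 0.085; 0 0 -0.03 0 0.085; 0 0 -0.08 0 0.085; 0 0 -0.13 0 0.085; 0 0 -0.16 0 0.085'; python3 - <<'E'
from h import *
to([.5319,.3467,.25],-79.5)
for n in ("wrist",):
    p,d=manip.get_image(n);cv2.imwrite(f"pics/{n}28.png",p)
E
```

```text
t: 43.7
ee_pos: [0.6285, 0.06, 0.2475]
tcp_rot: [-0.015, 0.768, -0.64, 0.006]
contact_force: [1.7, 0.0, -1.2]
gripper_width: 0.0851
t 43.70 pos [0.6285 0.06   0.2475] xyaw -79.5 j7 -1.41 w 0.0851 f [ 1.7  0.  -1.2]
shift [-0.2995  0.043  -0.0006] turn -0.0
```

View pics/wrist28.png

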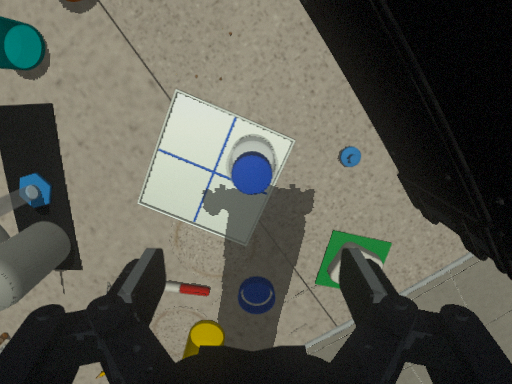

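```bash
python3 -m crank '-0.03 0.004 0 0 0.085; -0.07 0.01 0 0 0.085; -0.12 0.018 0 0 0.085; -0.17 0.025 0 0 0.085; -0.22 0.032 0 0 0.085; -0.26 0.038 0 0 0.085; -0.29 0.042 0 0 0.085; -0.2995 0.043 0 0 0.085; -0.2995 0.043 0 0 0.085; -0.2995 0.043 0 0 0.085'; python3 - <<'E'
from h import *
to([.5319,.3467,.1176],-79.5)
o,R=tool();print(R.round(4))
for n in ("wrist",):
    p,d=manip.get_image(n);cv2.imwrite(f"pics/{n}29.png",p)
E
```

```text
t: 45.0
ee_pos: [0.5341, 0.3445, 0.253]
tcp_rot: [-0.017, 0.768, -0.641, 0.008]
contact_force: [0.5, -0.8, 0.1]
gripper_width: 0.085
t 45.00 pos [0.5341 0.3445 0.253 ] xyaw -79.7 j7 -1.93 w 0.0850 f [ 0.5 -0.8  0.1]
shift [-0.0012  0.0066  0.1353] turn -0.2
[[ 0.1789 -0.9833  0.0331]
 [-0.9838 -0.1785  0.0161]
 [-0.0099 -0.0355 -0.9993]]
```

View pics/wrist29.png

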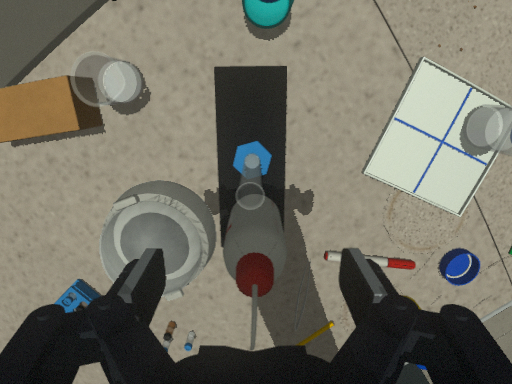

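```bash
python3 -m crank '-0.001 0.003 0.03 0 0.085; -0.001 0.005 0.07 0 0.085; -0.001 0.006 0.1 0 0.085; -0.001 0.007 0.12 0 0.085; -0.001 0.007 0.135 0 0.085; -0.001 0.007 0.135 0 0.085; -0.001 0.007 0.135 0 0.085'; python3 - <<'E'
from h import *
to([.5319,.3467,.1176],-79.5)
for n in ("wrist",):
    p,d=manip.get_image(n);cv2.imwrite(f"pics/{n}30.png",p)
E
```

```text
t: 45.92
ee_pos: [0.5322, 0.3466, 0.119]
tcp_rot: [-0.018, 0.767, -0.641, 0.008]
contact_force: [-0.2, -1.2, 0.6]
gripper_width: 0.085
t 45.92 pos [0.5322 0.3466 0.119 ] xyaw -79.7 j7 -1.92 w 0.0850 f [-0.2 -1.2  0.6]
shift [-0.0002  0.0003  0.0014] turn -0.2
```

View pics/wrist30.png

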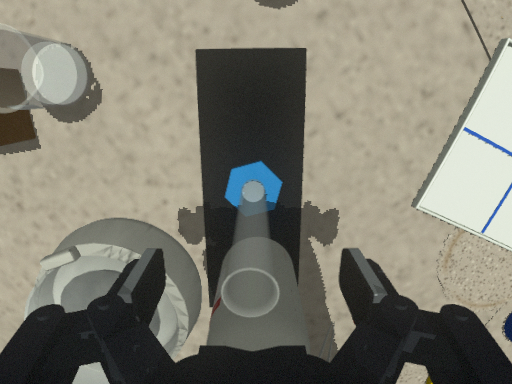

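```bash
python3 -m crank '0 0 0.001 0 0.06; 0 0 0.001 0 0.045; 0 0 0.001 0 0.035; 0 0 0.001 0 0.028; 0 0 0.001 0 0.024; 0 0 0.001 0 0.018; 0 0 0.001 0 0.012; 0 0 0.001 0 0.012; 0 0 0.001 0 0.012'; python3 - <<'E'
from h import *
to([.5737,.1534,.1179],-79.4)
E
python3 -m crank '0 0 -0.01 0 0.012; 0 0 -0.03 0 0.012; 0 0 -0.06 0 0.012; 0 0 -0.09 0 0.012; 0 0 -0.09 0 0.012; 0 0 -0.09 0 0.012';  python3 - <<'E'
from h import *
to([.5737,.1534,.2],-79.4)
for n in ("side",):
    p,d=manip.get_image(n);a=p[60:260,150:350];cv2.imwrite("pics/s31z.png",cv2.resize(a,None,fx=3,fy=3))
E
```

```text
t: 47.1
ee_pos: [0.5324, 0.3468, 0.1183]
tcp_rot: [-0.018, 0.767, -0.641, 0.008]
contact_force: [0.2, 0.9, 2.8]
gripper_width: 0.0221
t 47.10 pos [0.5324 0.3468 0.1183] xyaw -79.7 j7 -1.92 w 0.0221 f [0.2 0.9 2.8]
shift [ 0.1977 -0.0061 -0.0015] turn -0.3
t: 47.85
ee_pos: [0.5289, 0.3451, 0.2078]
tcp_rot: [-0.018, 0.767, -0.641, 0.008]
contact_force: [-0.1, -0.4, -1.3]
gripper_width: 0.0221
t 47.85 pos [0.5289 0.3451 0.2078] xyaw -79.7 j7 -1.94 w 0.0221 f [-0.1 -0.4 -1.3]
shift [ 0.1967 -0.0096  0.006 ] turn -0.3
```

View pics/s31z.png

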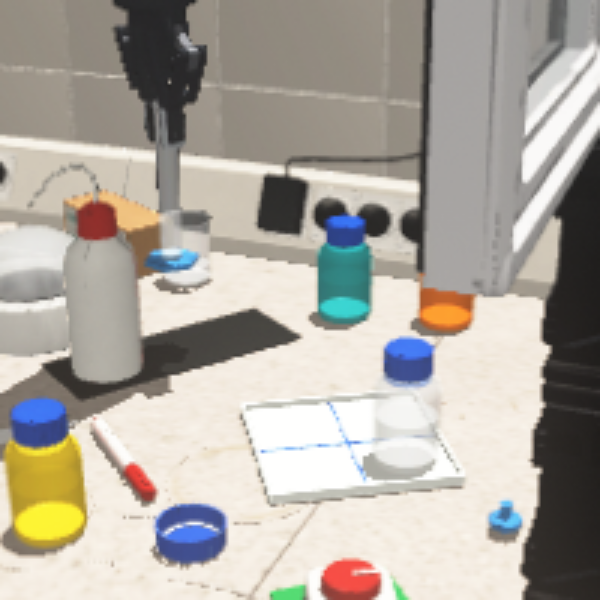

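```bash
python3 -m crank '0.03 -0.002 0 0 0.012; 0.07 -0.004 0 0 0.012; 0.11 -0.006 0 0 0.012; 0.15 -0.008 0 0 0.012; 0.18 -0.009 0 0 0.012; 0.197 -0.0095 0 0 0.012; 0.197 -0.0095 0 0 0.012; 0.197 -0.0095 0 0 0.012'; python3 - <<'E'
from h import *
to([.5741,.1534,.121],-79.4)
for n in ("wrist",):
    p,d=manip.get_image(n);cv2.imwrite(f"pics/{n}32.png",p)
E
```

```text
t: 48.9
ee_pos: [0.5727, 0.1548, 0.2051]
tcp_rot: [-0.017, 0.768, -0.64, 0.007]
contact_force: [0.5, 0.2, -0.9]
gripper_width: 0.0219
t 48.90 pos [0.5727 0.1548 0.2051] xyaw -79.6 j7 -1.60 w 0.0219 f [ 0.5  0.2 -0.9]
shift [0.0025 0.0018 0.0841] turn -0.2
```

View pics/wrist32.png

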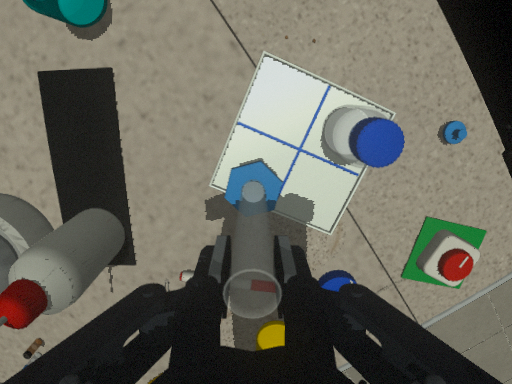

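```bash
python3 -m crank '0.002 0.002 0.025 0 0.012; 0.002 0.002 0.05 0 0.012; 0.002 0.002 0.068 0 0.012; 0.002 0.002 0.076 0 0.012; 0.002 0.002 0.08 0 0.012; 0.002 0.002 0.083 0 0.012; 0.002 0.002 0.084 0 0.012; 0.002 0.002 0.084 0 0.012'; python3 - <<'E'
from h import *
to([.5741,.1534,.1193],-79.4)
E
```

```text
t: 49.95
ee_pos: [0.5741, 0.1541, 0.1215]
tcp_rot: [-0.017, 0.768, -0.64, 0.007]
contact_force: [-0.8, 0.3, 0.1]
gripper_width: 0.0221
t 49.95 pos [0.5741 0.1541 0.1215] xyaw -79.6 j7 -1.57 w 0.0221 f [-0.8  0.3  0.1]
shift [0.0007 0.0002 0.0022] turn -0.2
```

```bash
python3 -m crank '0.001 0 0.001 0 0.012; 0.001 0 0.0015 0 0.012; 0.001 0 0.002 0 0.012; 0.001 0 0.0025 0 0.012; 0.001 0 0.0025 0 0.012; 0.001 0 0.0025 0 0.012'; python3 - <<'E'
from h import *
to([.5741,.1534,.1193],-79.4)
E
```

```text
t: 50.7
ee_pos: [0.5745, 0.1532, 0.1193]
tcp_rot: [-0.018, 0.768, -0.64, 0.007]
contact_force: [-0.3, 0.4, 3.8]
gripper_width: 0.022
t 50.70 pos [0.5745 0.1532 0.1193] xyaw -79.6 j7 -1.57 w 0.0220 f [-0.3  0.4  3.8]
shift [-0.0002  0.0004  0.    ] turn -0.2
```

```bash
python3 -m crank '0 0 -0.0005 0 0.02; 0 0 -0.0005 0 0.024; 0 0 -0.0005 0 0.03; 0 0 -0.0005 0 0.045; 0 0 -0.0005 0 0.085; 0 0 -0.0005 0 0.085; 0 0 -0.0005 0 0.085'; python3 - <<'E'
from h import *
to([.5741,.1534,.1193],-79.4)
for n in ("wrist",):
    p,d=manip.get_image(n);cv2.imwrite(f"pics/{n}33.png",p)
E
```

```text
t: 51.58
ee_pos: [0.5745, 0.1532, 0.1198]
tcp_rot: [-0.018, 0.768, -0.64, 0.007]
contact_force: [-0.3, 0.9, -0.8]
gripper_width: 0.085
t 51.58 pos [0.5745 0.1532 0.1198] xyaw -79.6 j7 -1.57 w 0.0850 f [-0.3  0.9 -0.8]
shift [-0.0002  0.0004  0.0005] turn -0.2
```

View pics/wrist33.png

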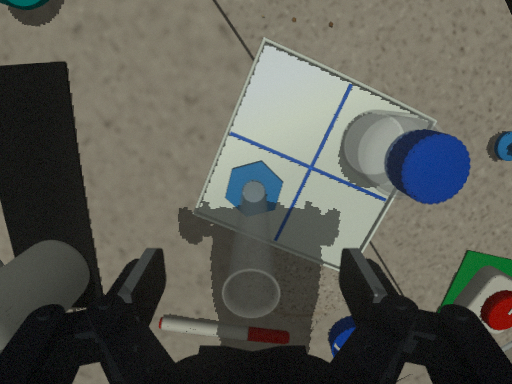

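Standing, as at the start. Up and to the wash bottle.

```bash
python3 -m crank '0 0 -0.02 0 0.085; 0 0 -0.06 0 0.085; 0 0 -0.11 0 0.085; 0 0 -0.16 0 0.085; 0 0 -0.18 0 0.085; 0 0 -0.18 0 0.085'; python3 - <<'E'
from h import *
to([.4573,.3288,.30],-79.5)
E
```

```text
t: 52.38
ee_pos: [0.5692, 0.15, 0.3015]
tcp_rot: [-0.019, 0.768, -0.64, 0.008]
contact_force: [0.6, -1.2, -0.8]
gripper_width: 0.0849
t 52.38 pos [0.5692 0.15   0.3015] xyaw -79.6 j7 -1.61 w 0.0849 f [ 0.6 -1.2 -0.8]
shift [-0.1961  0.0778  0.0007] turn -0.1
```

```bash
python3 -m crank '-0.04 0.016 0 0 0.085; -0.08 0.032 0 0 0.085; -0.12 0.048 0 0 0.085; -0.16 0.063 0 0 0.085; -0.185 0.074 0 0 0.085; -0.196 0.078 0 0 0.085; -0.196 0.078 0 0 0.085; -0.196 0.078 0 0 0.085'; python3 - <<'E'
from h import *
to([.4573,.3288,.141],-79.5)
c=manip.calibration("wrist")
p,d=manip.get_image("wrist");cv2.imwrite(f"pics/wrist34.png",p)
E
```

```text
t: 53.38
ee_pos: [0.4581, 0.3271, 0.3004]
tcp_rot: [-0.019, 0.767, -0.641, 0.009]
contact_force: [0.7, 0.1, 0.6]
gripper_width: 0.085
t 53.38 pos [0.4581 0.3271 0.3004] xyaw -79.7 j7 -2.03 w 0.0850 f [0.7 0.1 0.6]
shift [-0.      0.0068  0.1592] turn -0.2
```

View pics/wrist34.png

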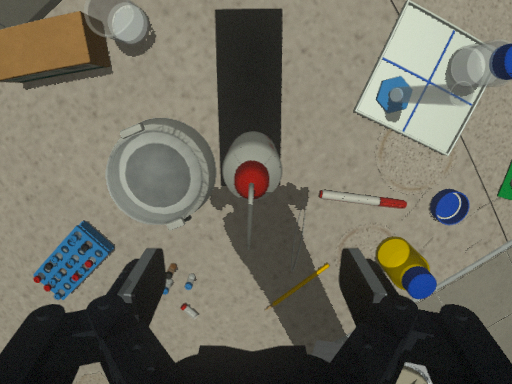

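```bash
python3 -m crank '0 0.001 0.03 0 0.085; 0 0.003 0.07 0 0.085; 0 0.005 0.11 0 0.085; 0 0.006 0.135 0 0.085; 0 0.007 0.15 0 0.085; 0 0.007 0.158 0 0.085; 0 0.007 0.158 0 0.085; 0 0.007 0.158 0 0.085'; python3 - <<'E'
from h import *
to([.4573,.3288,.1415],-79.5)
p,d=manip.get_image("wrist");cv2.imwrite(f"pics/wrist35.png",p)
E
```

```text
t: 54.42
ee_pos: [0.4578, 0.3291, 0.1435]
tcp_rot: [-0.02, 0.767, -0.641, 0.009]
contact_force: [0.5, 0.3, 0.6]
gripper_width: 0.0849
t 54.42 pos [0.4578 0.3291 0.1435] xyaw -79.7 j7 -2.02 w 0.0849 f [0.5 0.3 0.6]
shift [0.0003 0.0006 0.0019] turn -0.2
```

View pics/wrist35.png

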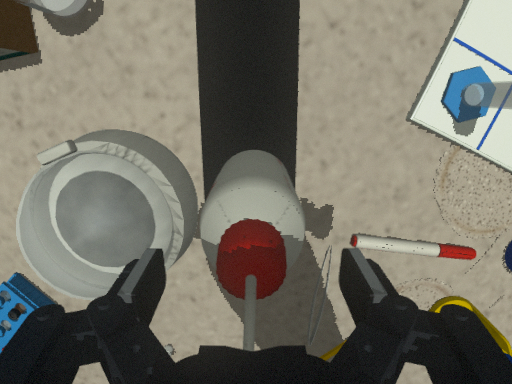

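```bash
python3 -m crank '0 0 0.001 0 0.06; 0 0 0.002 0 0.045; 0 0 0.002 0 0.035; 0 0 0.002 0 0.02; 0 0 0.002 0 0.02; 0 0 0.002 0 0.02; 0 0 0.002 0 0.02; 0 0 0.002 0 0.02'; python3 - <<'E'
from h import *
to([.4573,.3288,.1415],-79.5)
E
python3 -m crank '0 0 -0.01 0 0.02; 0 0 -0.03 0 0.02; 0 0 -0.06 0 0.02; 0 0 -0.1 0 0.02; 0 0 -0.125 0 0.02; 0 0 -0.125 0 0.02';  python3 - <<'E'
from h import *
to([.46,.225,.265],-60)
to([.48,.12,.265],-34.4)
to([.5607,.0816,.265],-34.4)
for n in ("side",):
    p,d=manip.get_image(n);a=p[30:260,100:330];cv2.imwrite("pics/s36z.png",cv2.resize(a,None,fx=2.5,fy=2.5))
E
```

```text
t: 55.48
ee_pos: [0.4581, 0.3296, 0.1419]
tcp_rot: [-0.021, 0.767, -0.641, 0.009]
contact_force: [0.3, 2.1, 5.6]
gripper_width: 0.0322
t 55.48 pos [0.4581 0.3296 0.1419] xyaw -79.7 j7 -2.01 w 0.0322 f [0.3 2.1 5.6]
shift [0.0007 0.0009 0.0004] turn -0.2
t: 56.22
ee_pos: [0.4537, 0.327, 0.2684]
tcp_rot: [-0.022, 0.767, -0.641, 0.009]
contact_force: [0.7, 1.2, -3.4]
gripper_width: 0.032
t 56.23 pos [0.4537 0.327  0.2684] xyaw -79.7 j7 -2.04 w 0.0320 f [ 0.7  1.2 -3.4]
shift [0.1015 0.0121 0.0014] turn -19.7
t 56.23 pos [0.4537 0.327  0.2684] xyaw -79.7 j7 -2.04 w 0.0320 f [ 0.7  1.2 -3.4]
shift [ 2.084e-01  1.100e-02 -1.000e-04] turn -45.3
t 56.23 pos [0.4537 0.327  0.2684] xyaw -79.7 j7 -2.04 w 0.0320 f [ 0.7  1.2 -3.4]
shift [ 0.2606 -0.0615  0.0024] turn -45.3
```

View pics/s36z.png

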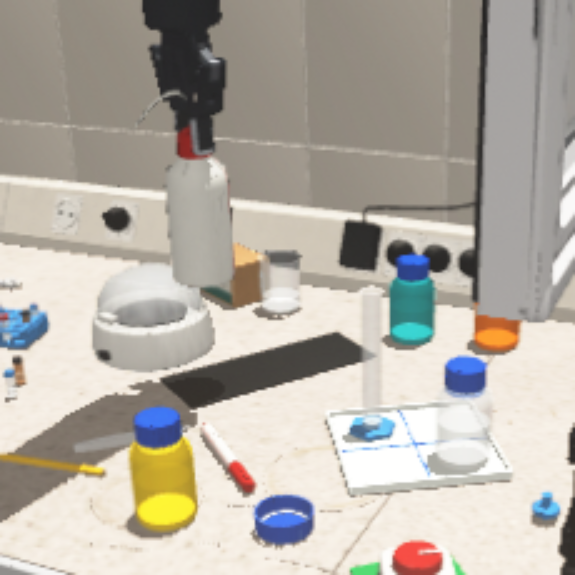

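```bash
python3 -m crank '0.03 0.004 0 -5 0.02; 0.065 0.008 0 -12 0.02; 0.1 0.012 0 -20 0.02; 0.135 0.012 0 -28 0.02; 0.17 0.011 0 -36 0.02; 0.205 0.01 0 -45.3 0.02; 0.22 -0.01 0 -45.3 0.02; 0.24 -0.035 0 -45.3 0.02; 0.26 -0.0615 0 -45.3 0.02; 0.26 -0.0615 0 -45.3 0.02'; python3 -m crank '0 0 0 0 0.02';  python3 - <<'E'
from h import *
to([.5607,.0825,.1455],-34.4)
o,R=tool();print(R.round(3))
p,d=manip.get_image("side");a=p[30:260,150:350];cv2.imwrite("pics/s37z.png",cv2.resize(a,None,fx=2.5,fy=2.5))
p,d=manip.get_image("wrist");cv2.imwrite(f"pics/wrist37.png",p)
E
```

```text
t: 57.52
ee_pos: [0.5602, 0.0795, 0.263]
tcp_rot: [-0.013, 0.954, -0.298, 0.015]
contact_force: [0.1, 0.2, -3.2]
gripper_width: 0.0317
t: 57.65
ee_pos: [0.5591, 0.0797, 0.2613]
tcp_rot: [-0.013, 0.954, -0.298, 0.013]
contact_force: [-0.7, 0.1, -2.3]
gripper_width: 0.0323
t 57.65 pos [0.5591 0.0797 0.2613] xyaw -34.7 j7 -0.71 w 0.0323 f [-0.7  0.1 -2.3]
shift [-0.0024  0.0005  0.1158] turn -0.3
[[ 0.822 -0.568  0.033]
 [-0.569 -0.822  0.016]
 [ 0.018 -0.032 -0.999]]
```

View pics/s37z.png

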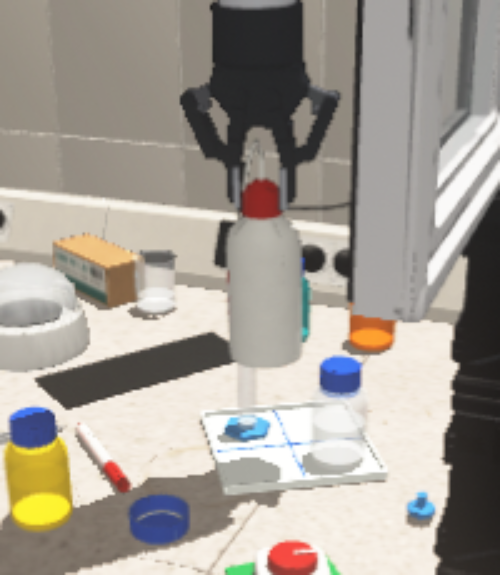

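View pics/wrist37.png

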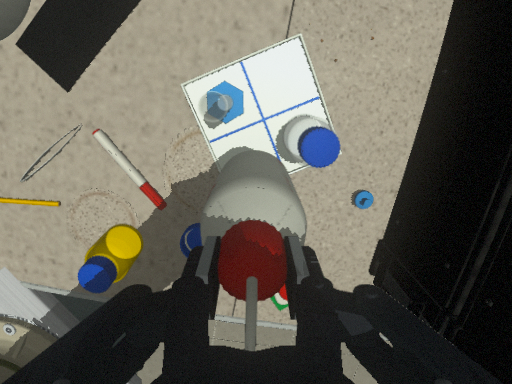

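```bash
python3 - <<'E'
from h import *
w,x,y,z=[-0.021,0.767,-0.641,0.009];R1=Ro.from_quat([x,y,z,w]).as_matrix()
o,R2=tool()
b=R1.T@(np.array([.4573-.4581,.3288-.3296,.003-.1419]))
# bottle bottom now vs TCP; original: bottle at TCP pick (.5607,.0816)
print("axis",(R2@R1.T)[:,2].round(3),"bottom",(o["ee_pos"]+R2@b).round(4))
E
```

```text
axis [-0.019  0.027  0.999] bottom [0.5617 0.0749 0.1229]
```

```bash
python3 - <<'E'
from h import *
to([.558,.0865,.150],-34.4)
E
```

```text
t 57.75 pos [0.559  0.0798 0.2617] xyaw -34.6 j7 -0.71 w 0.0317 f [ 0.2 -0.2 -3.2]
shift [-0.0067 -0.0013  0.1117] turn -0.2
```

```bash
python3 -m crank '-0.004 -0.001 0.01 0 0.02; -0.007 -0.001 0.03 0 0.02; -0.007 -0.001 0.06 0 0.02; -0.007 -0.001 0.085 0 0.02; -0.007 -0.001 0.1 0 0.02; -0.007 -0.001 0.108 0 0.02; -0.007 -0.001 0.112 0 0.02; -0.007 -0.001 0.112 0 0.02'; python3 - <<'E'
from h import *
to([.558,.0865,.1445],-34.4)
w,x,y,z=[-0.021,0.767,-0.641,0.009];R1=Ro.from_quat([x,y,z,w]).as_matrix()
o,R2=tool()
b=R1.T@(np.array([.4573-.4581,.3288-.3296,.003-.1419]))
print("axis",(R2@R1.T)[:,2].round(3),"bottom",(o["ee_pos"]+R2@b).round(4))
p,d=manip.get_image("side");a=p[110:260,180:330];cv2.imwrite("pics/s38z.png",cv2.resize(a,None,fx=3.5,fy=3.5))
E
```

```text
t: 58.75
ee_pos: [0.5578, 0.0865, 0.1501]
tcp_rot: [-0.013, 0.955, -0.297, 0.014]
contact_force: [-0.2, 0.0, -2.5]
gripper_width: 0.0321
t 58.75 pos [0.5578 0.0865 0.1501] xyaw -34.6 j7 -0.69 w 0.0321 f [-0.2  0.  -2.5]
shift [0.     0.0001 0.0056] turn -0.2
axis [-0.02   0.027  0.999] bottom [0.5606 0.0817 0.0113]
```

View pics/s38z.png

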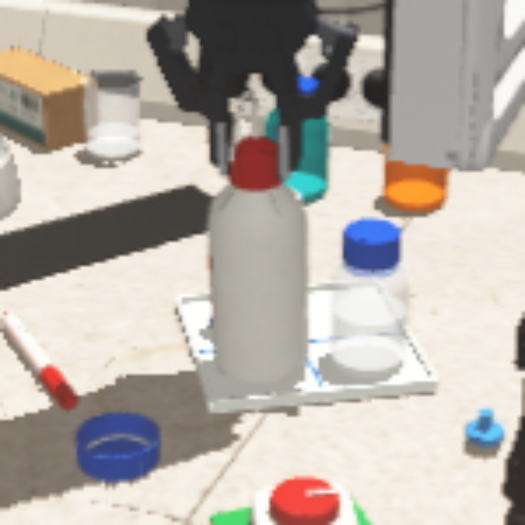

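```bash
python3 -m crank '0 0 0.002 0 0.02; 0 0 0.004 0 0.02; 0 0 0.005 0 0.02; 0 0 0.0055 0 0.02; 0 0 0.0055 0 0.02'; python3 - <<'E'
from h import *
to([.558,.0865,.1435],-34.4)
E
```

```text
t: 59.42
ee_pos: [0.5582, 0.0865, 0.1448]
tcp_rot: [-0.013, 0.955, -0.298, 0.014]
contact_force: [-0.2, -0.2, -2.3]
gripper_width: 0.0325
t 59.42 pos [0.5582 0.0865 0.1448] xyaw -34.6 j7 -0.69 w 0.0325 f [-0.2 -0.2 -2.3]
shift [-0.0001  0.0002  0.0013] turn -0.2
```

```bash
python3 -m crank '0 0 0.001 0 0.02; 0 0 0.0015 0 0.02; 0 0 0.002 0 0.02; 0 0 0.002 0 0.02'; python3 - <<'E'
from h import *
to([.558,.0865,.1435],-34.4)
E
```

```text
t: 59.92
ee_pos: [0.5588, 0.0867, 0.1436]
tcp_rot: [-0.014, 0.955, -0.298, 0.014]
contact_force: [-1.3, -0.5, 5.5]
gripper_width: 0.0324
t 59.92 pos [0.5588 0.0867 0.1436] xyaw -34.6 j7 -0.69 w 0.0324 f [-1.3 -0.5  5.5]
shift [-0.0006  0.0006  0.0001] turn -0.2
```

Contact (5.5 N). Release slowly and check.

```bash
python3 -m crank '0 0 0 0 0.033; 0 0 0 0 0.037; 0 0 0 0 0.042; 0 0 0 0 0.05; 0 0 0 0 0.085; 0 0 0 0 0.085; 0 0 0 0 0.085'; python3 - <<'E'
from h import *
to([.558,.0865,.1435],-34.4)
p,d=manip.get_image("side");a=p[110:260,180:330];cv2.imwrite("pics/s39z.png",cv2.resize(a,None,fx=3.5,fy=3.5))
p,d=manip.get_image("wrist");cv2.imwrite(f"pics/wrist39.png",p)
E
```

```text
t: 60.8
ee_pos: [0.5588, 0.0867, 0.1437]
tcp_rot: [-0.014, 0.955, -0.297, 0.014]
contact_force: [-0.6, 0.8, -0.5]
gripper_width: 0.0848
t 60.80 pos [0.5588 0.0867 0.1437] xyaw -34.6 j7 -0.69 w 0.0848 f [-0.6  0.8 -0.5]
shift [-0.0005  0.0006  0.0001] turn -0.2
```

View pics/s39z.png

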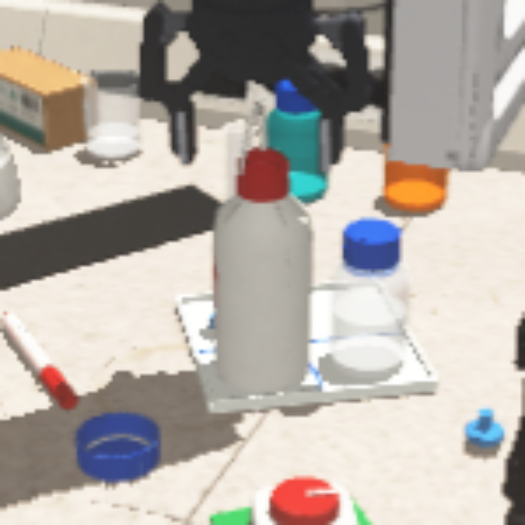

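View pics/wrist39.png

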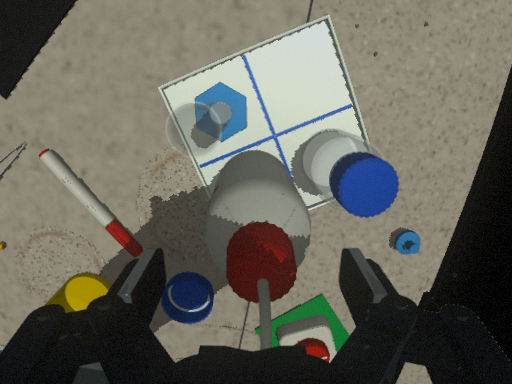

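Standing upright. Retreat straight up (spout between the fingers), then draw away to clear the top camera and check all.

```bash
python3 -m crank '0 0 -0.015 0 0.085; 0 0 -0.04 0 0.085; 0 0 -0.08 0 0.085; 0 0 -0.12 0 0.085; 0 0 -0.16 0 0.085; 0 0 -0.18 0 0.085; 0 0 -0.18 0 0.085'; python3 - <<'E'
from h import *
to([.40,.40,.32],-34.4)
E
```

```text
t: 61.78
ee_pos: [0.5531, 0.0834, 0.3261]
tcp_rot: [-0.015, 0.954, -0.298, 0.016]
contact_force: [0.2, -0.1, -0.2]
gripper_width: 0.0849
t 61.77 pos [0.5531 0.0834 0.3261] xyaw -34.7 j7 -0.73 w 0.0849 f [ 0.2 -0.1 -0.2]
shift [-0.3061 -0.1732  0.0059] turn -0.3
```

```bash
python3 -m crank '-0.04 -0.02 0 0 0.085; -0.08 -0.045 0 0 0.085; -0.12 -0.067 0 0 0.085; -0.16 -0.09 0 0 0.085; -0.2 -0.113 0 0 0.085; -0.24 -0.136 0 0 0.085; -0.28 -0.158 0 0 0.085; -0.306 -0.173 0 0 0.085; -0.306 -0.173 0 0 0.085; -0.306 -0.173 0 0 0.085'; python3 - <<'E'
from h import *
to([.40,.40,.32])
ct=manip.calibration("top")
p,d=manip.get_image("top");cv2.imwrite("pics/top40.png",p);a=p[130:280,220:400];cv2.imwrite("pics/t40z.png",cv2.resize(a,None,fx=4,fy=4,interpolation=cv2.INTER_CUBIC))
p0=cv2.imread("pics/top0.png")
a=p0[130:280,220:400]
for nm,(lo,hi) in {"red":((0,150,60),(8,255,255)),"lb":((95,100,60),(111,255,255)),"green":((50,100,60),(80,255,255))}.items():
    for I in (p0,p):
        m=cv2.inRange(cv2.cvtColor(I,cv2.COLOR_BGR2HSV),lo,hi);k,l,s,cc=cv2.connectedComponentsWithStats(m)
        print(nm,[(s[i][:4].tolist(),cc[i].round(1).tolist()) for i in range(1,k) if s[i][4]>80 and cc[i][0]>225 and 140<cc[i][1]<280])
p,d=manip.get_image("side");cv2.imwrite("pics/side40.png",p);a=p[110:290,150:350];cv2.imwrite("pics/s40z.png",cv2.resize(a,None,fx=3.3,fy=3.3))
E
```

```text
t: 63.02
ee_pos: [0.4001, 0.3988, 0.3251]
tcp_rot: [-0.014, 0.954, -0.298, 0.016]
contact_force: [-0.3, -1.0, 0.3]
gripper_width: 0.0853
t 63.02 pos [0.4001 0.3988 0.3251] xyaw -34.7 j7 -1.43 w 0.0853 f [-0.3 -1.   0.3]
shift [-0.0009 -0.0008  0.0051] turn 0.0
red [([244, 147, 17, 17], [252.0, 155.3]), ([272, 180, 17, 18], [279.4, 188.2]), ([257, 255, 18, 6], [265.1, 257.1])]
red [([272, 179, 17, 18], [279.1, 187.7]), ([357, 210, 18, 18], [365.4, 218.9]), ([257, 255, 18, 6], [265.1, 257.1])]
lb [([279, 147, 19, 19], [287.7, 156.0]), ([334, 146, 12, 12], [339.6, 151.6]), ([236, 179, 20, 21], [245.4, 189.1]), ([298, 243, 17, 18], [306.1, 251.3])]
lb [([279, 146, 19, 19], [287.7, 155.0]), ([334, 146, 12, 12], [339.6, 151.6]), ([236, 178, 20, 22], [245.6, 188.5]), ([298, 243, 17, 17], [306.1, 251.2])]
green [([343, 199, 40, 41], [362.9, 219.1])]
green [([343, 199, 40, 41], [361.5, 219.5])]
```

View pics/t40z.png

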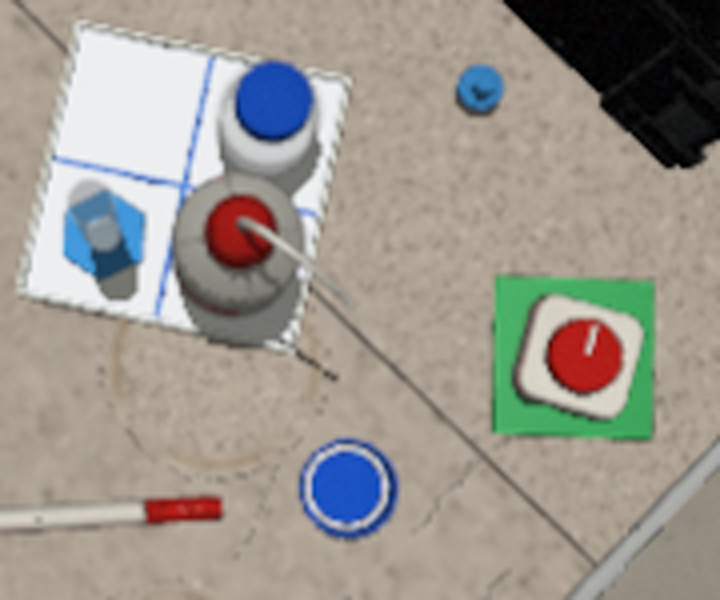

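View pics/s40z.png

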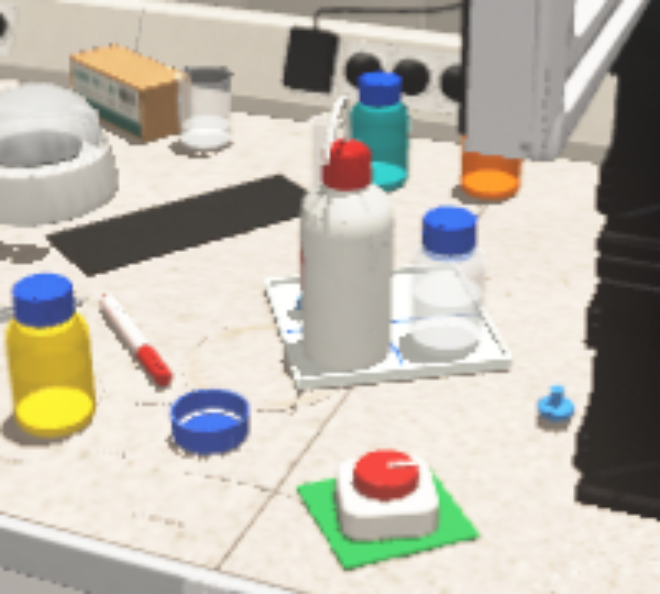

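```bash
python3 - <<'E'
from h import *
ct=manip.calibration("top");print(plane(ct,[365.5,218.7],.035),plane(ct,[362.9,219.2],.003))
print(manip.sign_off())
E
```

```text
[[ 0.50455546 -0.10435682  0.035     ]] [[ 0.50453974 -0.10603238  0.003     ]]
the job is handed in; nothing more can be done
None
```

I finished the job and handed it in at about 63 s of robot time, against the limit of 144 s. The hand-in gives no verdict, so what follows rests on my own last pictures.

I moved the wash bottle, measuring cylinder and blue-capped bottle one by one onto the black mat. The timer then went onto the green mat, lifted by its dial. Last, I put the blue-capped bottle, the cylinder and the wash bottle back in the caddy, in that order.

- **Timer:** it lies flat, with its centre about 2 mm from the mat's centre.
- **The three back in the caddy:** all are upright and released. In the top view each is within about 1 pixel (roughly 2 mm) of where it stood at the start.
- **Things to leave alone:** the loose blue cap, the red marker and the syringe filter show no shift in the top view.
- **Robot:** the arm is drawn clear, gripper open and touching nothing.

**What disagreed:**
- **Tool tilt:** the tool gradually tilted by about 2 degrees over the run. I allowed for the sideways shift this caused when I set the wash bottle down.
- **Positions:** the camera views of the same point differed by up to 4 mm, more than the stated 2 mm calibration.
- **Cap heights:** the heights I measured from two views came out 6 to 11 mm below the stated ones. The depth readings matched the stated heights better, so I used those.

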